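# Restock the welding nozzle drawer

### The job

Restock the consumables drawer on the welding bench: pull the drawer open, move every spent copper piece you find in it to the scrap tin, put every ceramic nozzle from the bench into the drawer, one to a compartment (standing or lying, but down on the compartment's floor), and push the drawer fully shut. Leave the other things on the bench where they are.

Things in the scene. Friction and masses are not known exactly. Their poses are not given: they have to be found in the camera images.
- nozzle0: Ceramic welding nozzle, matt pale pink, may be absent: a stepped cylinder 38 mm tall, lower 18 mm of 28 mm diameter, upper 20 mm of 22 mm diameter with a dark bore. Stands upright on the bench at the start; about 40 g. Origin at its mid-height on the axis; z is its axis, towards the narrow end.
- nozzle1: Another ceramic nozzle, same as nozzle0 (may be absent).
- nozzle2: Another ceramic nozzle, same as nozzle0 (may be absent).
- nozzle3: Another ceramic nozzle, same as nozzle0 (may be absent).
- nozzle4: Another ceramic nozzle, same as nozzle0 (may be absent).
- nozzle5: Another ceramic nozzle, same as nozzle0 (may be absent).
- spent0: Spent copper gas-lens body, may be absent: 36 mm tall, foot 24 mm diameter and 12 mm high, stem 14 mm diameter and 24 mm long. Stands foot down in one of the drawer's compartments at the start. Origin at its mid-height on the axis; z is its axis, towards the stem's end.
- spent1: Another spent copper gas-lens body, same as spent0 (may be absent).
- spent2: Another spent copper gas-lens body, same as spent0 (may be absent).
- tin: Scrap tin: open round steel pot, 100 mm across the mouth, tapering to 80 mm at the foot, 80 mm high, 3 mm wall, fixed to the bench. Origin at the centre of its underside, z up.
- cabinet: Low grey consumables cabinet fixed to the bench, 170 mm deep (x), 224 mm wide (y), top 85 mm above the bench. Origin at the centre of its underside; its -x side faces the robot and holds one drawer that slides out along the cabinet's -x.
- drawer (a joint): How far the drawer is pulled out, in m: 0 shut, 0.145 at the stop; friction 1.5 N, no spring, stays where it is left. It has 2 rows of 3 compartments, each 48 mm square and 14 mm deep between black walls 14 mm thick (62 mm pitch both ways). Steel front panel 8 mm thick, top 73 mm above the bench. Fully out, the back row's centres are 46 mm before the cabinet's front.
- handle (a point): Middle of the drawer's bar handle, a horizontal bar 11 mm thick and 100 mm long along the cabinet's y, 35 mm before the drawer's front panel and 55 mm above the bench; it moves with the drawer. Can be pinched from above with one finger between bar and panel, fingers closing along the cabinet's x. Axes as the cabinet's.
- well0 (a point): Centre of the floor of drawer compartment 0 (front row, left (+y)), 26 mm above the bench; moves with the drawer. Axes as the cabinet's.
- well1 (a point): Centre of the floor of drawer compartment 1 (front row, middle), 26 mm above the bench; moves with the drawer. Axes as the cabinet's.
- well2 (a point): Centre of the floor of drawer compartment 2 (front row, right (-y)), 26 mm above the bench; moves with the drawer. Axes as the cabinet's.
- well3 (a point): Centre of the floor of drawer compartment 3 (back row, left (+y)), 26 mm above the bench; moves with the drawer. Axes as the cabinet's.
- well4 (a point): Centre of the floor of drawer compartment 4 (back row, middle), 26 mm above the bench; moves with the drawer. Axes as the cabinet's.
- well5 (a point): Centre of the floor of drawer compartment 5 (back row, right (-y)), 26 mm above the bench; moves with the drawer. Axes as the cabinet's.
- nut: Bystander: steel hex nut, 34 mm across, 16 mm high. Origin at the centre of its underside.
- spacer: Bystander: steel block 40 x 25 x 12 mm. Origin at the centre of its underside.
- elbow: Bystander: aluminium angle bracket, 40 x 30 mm foot, 35 mm high. Origin at the centre of its foot's underside.
- vblock: Bystander: dark steel fixture block with a groove, 70 x 80 x 45 mm. Origin at the centre of its underside.

How it is judged:
By the outcome, as a careful person would: the job done as asked, in the order asked, and still so for the second after the job is handed in, with the robot touching nothing.
Of nozzle0, nozzle1, nozzle2, nozzle3, nozzle4, nozzle5 only 4 to 6 are there at a start; the rules pass over those that are not, and their reading is None.
Of spent0, spent1, spent2 only 1 to 2 are there at a start; the rules pass over those that are not, and their reading is None.
At some moment in a run one of nozzle0, nozzle1, nozzle2, nozzle3, nozzle4, nozzle5 may be knocked a few centimetres aside while the robot is not near it.
Once in a run the grip may slacken for a moment while it holds something.
It also fails if it takes over 210 s, if anything falls off the work surface, if the arm or the gripper's body presses on something with over 40 N, if the wrist force passes 120 N, or if a joint passes its speed limit or range.

### The arm

A 6-joint arm with a two-finger parallel gripper is mounted at the origin on the work surface. World frame = base frame: x ahead of the robot, y to its left, z up, the work surface at z = 0. Lengths are in m, angles in rad, forces in N, time in s.
With the tool pointing down it reaches from about 0.25 to 0.725 m from the base axis. Payload 4 kg.
Tool frame: the origin (TCP) lies on the centre line of the jaws, within the pads' length; the fingertips stand 22 mm ahead of it and the grasp point (between the pads) lies 3 mm ahead of it (bot.tip_reach is the distance from the TCP to the fingertips, in m); z points along the fingers, y is the line along which they close (so a half turn about z gives the same grasp; the last joint's range is limited). The gripper opens to 85 mm and grips with 20 to 120 N. Pads are 22 mm wide; open, the fingers measure 114 mm over their backs; the gripper's body (76 mm by 85 mm) begins 54 mm behind the grasp point. The pads swing forward as they close: fully open they stand 13 mm farther back than shut.
Start: joints at [-1.266, 0.241, 0.005, 1.335, 0, 1.571], TCP at [0.15, -0.477, 0.253] pointing down, gripper open.
Joint ranges: [-2.72, 2.72], [-1.05, 1.87], [-1.09, 1.28], [-1.99, 2.15], [-1.42, 1.44], [-3.14, 3.14]. Speed limits (rad/s): [2.79, 2.79, 3.14, 3.14, 3.14, 3.14].

### API

Orientations are given as a unit quaternion [x, y, z, w].
In Python, from workcell import bot gives the robot as it stands. The module is installed in compiled form; this text tells all that it offers.
- The arm moves only by the tool apply_moves, never from a script. Its argument "commands" is a list of rows, each a list of 4 numbers: the shift along the tool's x, y, z scaled (see below), then the turn about the tool's z scaled (see below). In form: [[tx, ty, tz, roll], ...]. A call has exactly 5 rows; each row shifts and turns the commanded pose from where the row before left it, along the tool's axes as they then stand; what a row does not reach is not made up. The controller multiplies each number of a shift by 20 mm and each number of a turn by 60 degrees. A row lasts 1/12 s, in which the tool goes at most 41.7 mm and 7.16 degrees, less where a joint would pass 70% of its speed; a pose out of reach is approached as far as the arm can. A call with a number of a shift or a turn outside -1 to 1 is refused whole. A call with a gripper value outside its range is refused whole. "claw" is the closure, from 0 (fully open) to 1 (shut), set as the call begins (left out, the last holds). The fingers move at their own pace and stop on an object; the grip force is fixed at half the most. Time passes only in rows, so rows that do not move let the fingers close, or fill a call up. It gives the time, the measured TCP pose, the force, the opening and the grip force at its end, in the units of the state.
- bot.get_obs(): the state, without advancing time (a new reading comes with each control period).
- bot.camera(name): name is "scene" or "top" or "wrist"; returns a dict with "image" (384x512x3 uint8, blue, green, red), "camera_matrix" (3x3 intrinsics, pixels), "R" (3x3) and "t" (3): a world point X has camera coordinates R X + t. Camera axes: x right, y down, z forward; pixel columns grow to the right and rows downward; lengths in m; the calibration is good to about 2 mm. A picture is of the moment at which its call begins. There is no depth.
- bot.job_done(): hands the job in; it is judged then, once.
The state is a dict: "clock": time; "joint_pos": joint angles; "joint_vel": joint speeds; "tau": joint torques, N m; "eef_pos": TCP position; "tool_rot": TCP orientation; "ft_force": force on the tool from outside, world axes, zero at the start; "ft_torque": the same for the moment, N m; "grip_width": finger opening in m; "grasp_force": force on a finger pad.
Only numpy, scipy, OpenCV 4.12 (cv2) and the standard library are available. Lean on these libraries where they do the work, as an engineer would, in place of code of your own. Each camera call takes 0.05 s, during which the arm holds its last target. There are 200 camera calls.

## Working session

There is one attempt and no reset: what is moved stays moved. The work goes in short steps, Python scripts to look and compute and a tool call to move; the robot and the scene stay as the last step left them, time stands still between calls to the robot, and variables do not carry over. Pictures are saved under pics/ and viewed, at most 14 in all, crops included, and the job is handed in when it is done.

Besides the shell and the picture viewer there is one more tool, called after "Call:" by a JSON object that holds its "fn" and its "kwargs". apply_moves: Moves the arm, as the interface text tells. Shifts and turns lie within -1 to 1; 1 stands for 20 mm of shift or 60 degrees of turn. Its arguments: {"type":"object","properties":{"commands":{"type":"array","items":{"type":"array","items":{"type":"number","minimum":-1,"maximum":1}}},"claw":{"type":"number"}},"required":["commands"]}

```bash
mkdir -p pics
cat > h.py <<'E'
import numpy as np,cv2
from workcell import bot
def snap(n,f=None):
    c=bot.camera(n)
    if f: cv2.imwrite('pics/'+f,c['image'])
    return c
def ray(c,u,v):
    d=c['R'].T@np.linalg.inv(c['camera_matrix'])@np.array([u,v,1.]); o=-c['R'].T@c['t']; return o,d/np.linalg.norm(d)
def plane(c,u,v,z):
    o,d=ray(c,u,v); return o+d*(z-o[2])/d[2]
def proj(c,X):
    p=c['camera_matrix']@(c['R']@np.array(X)+c['t']); return p[:2]/p[2]
def tri(c1,p1,c2,p2):
    o1,d1=ray(c1,*p1);o2,d2=ray(c2,*p2)
    s=np.linalg.lstsq(np.c_[d1,-d2],o2-o1,rcond=None)[0]
    a,b=o1+s[0]*d1,o2+s[1]*d2; return (a+b)/2,np.linalg.norm(a-b)
E
python3 - <<'E'
from h import *
a=snap('top','top1.png');b=snap('scene','scene1.png')
o=bot.get_obs()
for k in o: print(k,np.round(o[k],3))
for c in (a,b): print(-c['R'].T@c['t'],c['R'].round(2).tolist(),c['camera_matrix'][0])
E
```

```text
clock 0.1
joint_pos [-1.266  0.241  0.004  1.335 -0.     1.571]
joint_vel [-0.     0.001  0.002 -0.001 -0.002 -0.   ]
tau [ 1.0000e-03 -3.7314e+01  2.5301e+01  1.1000e-02  0.0000e+00  0.0000e+00]
eef_pos [ 0.15  -0.476  0.253]
tool_rot [ 0.988  0.152 -0.    -0.001]
ft_force [-0.376  0.172 -0.626]
ft_torque [-0.018 -0.014 -0.023]
grasp_force 0.0
grip_width 0.086
[0.50992879 0.03495908 1.38529686] [[-0.02, -1.0, -0.01], [-1.0, 0.02, -0.06], [0.06, 0.01, -1.0]] [471.24745968   0.         252.90281345]
[ 1.04011652 -0.69941012  0.59036009] [[0.87, 0.49, 0.0], [0.26, -0.45, -0.85], [-0.42, 0.74, -0.52]] [396.83058627   0.         258.70767631]
```

View pics/top1.png

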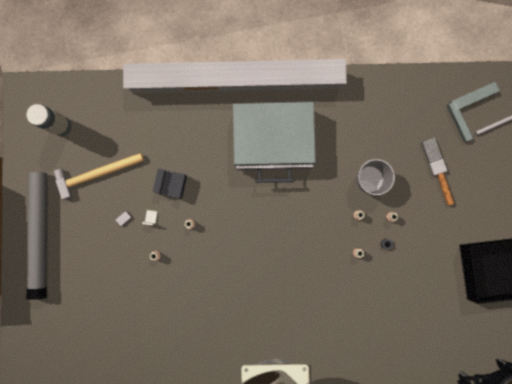

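View pics/scene1.png

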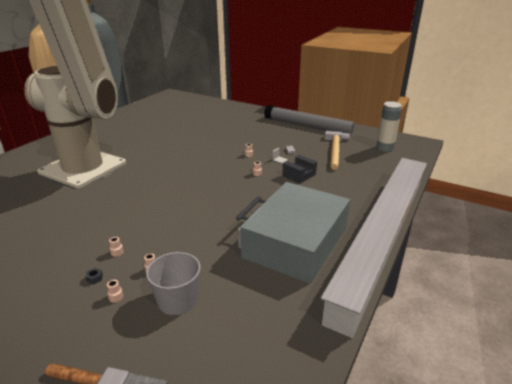

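The top view shows five pink nozzles at about (189,225), (155,256), (359,215), (392,217) and (358,254). The tin is at (376,178), the cabinet roof spans (233..314, 103..166), and the handle bar is near (275,181). The scene view agrees. Next I'll measure positions.

```bash
cat >> h.py <<'E'
def pink(c,lo=8):
    h=c['image'].astype(int); b,g,r=h[...,0],h[...,1],h[...,2]
    m=((r-b>35)&(r>130)&(g-b>-5)&(r-g<90)&(r-g>18)).astype(np.uint8)
    m=cv2.morphologyEx(m,cv2.MORPH_CLOSE,np.ones((5,5)))
    n,_,s,ce=cv2.connectedComponentsWithStats(m)
    return [(ce[i].round(1),s[i].tolist()) for i in range(1,n) if s[i][4]>lo]
E
python3 - <<'E'
from h import *
a=snap('top');b=snap('scene')
B=pink(b,20)
for ce,s in pink(a,20):
    X=plane(a,*ce,.022); 
    if s[4]>250: continue
    best=min(((tri(a,ce,b,q[0])) for q in B),key=lambda t:t[1])
    print(ce,s,X.round(4),'tri',best[0].round(4),best[1].round(4))
# cabinet roof
im=a['image'].astype(int); crop=im[90:200,220:330]
m=((im[...,1]-im[...,2]>6)&(im[...,1]>60)).astype(np.uint8); k=np.zeros_like(m);k[90:180,220:330]=1
cs=max(cv2.findContours(m*k,0,2)[0],key=cv2.contourArea); r=cv2.minAreaRect(cs); bx=cv2.boxPoints(r)
print('roof',r,[plane(a,*p,.085).round(4).tolist() for p in bx])
cv2.imwrite('pics/crop1.png',cv2.resize(a['image'][95:265,110:410],None,fx=2.6,fy=2.6,interpolation=cv2.INTER_CUBIC))
E
```

```text
[445.3 188.7] [438, 173, 16, 32, 192] [ 0.5878 -0.5048  0.022 ] tri [ 0.5897 -0.5061  0.0139] 0.0045
[356.  214.4] [353, 210, 8, 10, 44] [ 0.5187 -0.2456  0.022 ] tri [ 0.5168 -0.2468  0.0251] 0.0053
[389.1 215.9] [386, 212, 8, 10, 46] [ 0.5126 -0.3405  0.022 ] tri [ 0.5119 -0.3172  0.1088] 0.0015
[191.  222.6] [187, 219, 7, 10, 27] [0.5041 0.231  0.022 ] tri [0.5061 0.2324 0.021 ] 0.0047
[355.6 251.2] [352, 248, 10, 9, 44] [ 0.4133 -0.2412  0.022 ] tri [ 0.4117 -0.2436  0.0167] 0.0035
[156.5 254.5] [153, 251, 7, 10, 36] [0.4142 0.3318 0.022 ] tri [0.416  0.3335 0.0201] 0.0046
roof ((274.0, 137.5), (78.0, 51.0), 0.0) [[0.6672, 0.0978, 0.085], [0.8102, 0.0953, 0.085], [0.8055, -0.122, 0.085], [0.6627, -0.1183, 0.085]]
```

View pics/crop1.png

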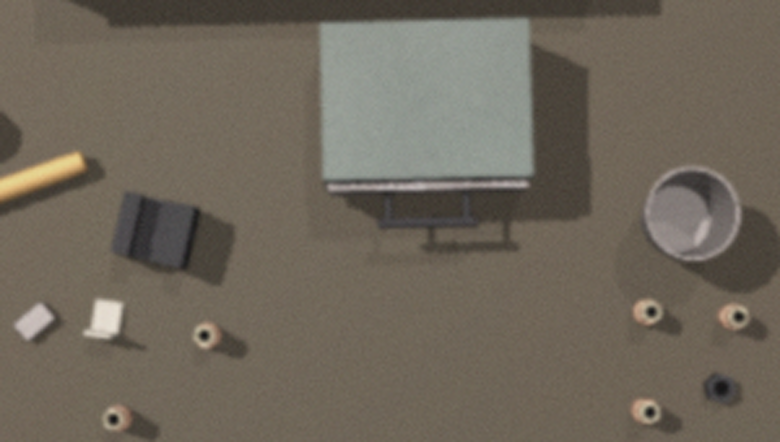

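The enlarged crop shows the bores at (652,312), (738,317), (651,412), (207,335) and (119,418). The handle bar runs from (379,225) to (477,221), the tin mouth is centred at (693,213), and the roof front edge goes from (323,179) to (533,177).

Run:
```python
from h import *
a=snap('top')
f=lambda u,v,z:plane(a,(u+.5)/2.6-.5+110,(v+.5)/2.6-.5+95,z).round(4)
for p in [(652,312),(738,317),(651,412),(207,335),(119,418)]: print('noz',f(*p,.038))
print('bar',f(379,225,.06),f(477,221,.06),f(428,223,.06)); print('tin',f(693,213,.08))
print('roof',f(323,179,.085),f(533,177,.085),f(320,23,.085),f(528,18,.085)); print('panel',f(329,187,.073),f(527,184,.073)); print(bot.tip_reach)
w=snap('wrist');o=bot.get_obs()
from scipy.spatial.transform import Rotation as R
T=R.from_quat(o['tool_rot']).as_matrix()
print('wrist cam in tool', T.T@(-w['R'].T@w['t']-o['eef_pos']), (w['R']@T).round(2), w['camera_matrix'])
```

```text
noz [ 0.5175 -0.255   0.038 ]
noz [ 0.5103 -0.3486  0.038 ]
noz [ 0.4087 -0.2504  0.038 ]
noz [0.5016 0.2336 0.038 ]
noz [0.4126 0.3313 0.038 ]
bar [0.6173 0.0421 0.06  ] [ 0.6195 -0.0642  0.06  ] [ 0.6184 -0.0111  0.06  ]
tin [ 0.6218 -0.2928  0.08  ]
roof [0.6657 0.1008 0.085 ] [ 0.6633 -0.123   0.085 ] [0.8343 0.1012 0.085 ] [ 0.8348 -0.1221  0.085 ]
panel [0.6584 0.0951 0.073 ] [ 0.6573 -0.1178  0.073 ]
0.022
wrist cam in tool [ 0.07778653  0.00021189 -0.12006922] [[-0.    1.    0.  ]
 [-0.95 -0.   -0.3 ]
 [-0.3  -0.    0.95]] [[340.40516223   0.         259.94198872]
 [  0.         340.40516223 193.38120985]
 [  0.           0.           1.        ]]
```

Call:
{"fn": "apply_moves", "kwargs": {"commands": [[0, 0, 0, -0.118], [0, 0, 0, -0.118], [0, 0, 0, -0.118], [0, 0, 0, -0.118], [0, 0, 0, -0.118]], "claw": 0.6}}

```text
clock: 0.72
eef_pos: [0.15, -0.4768, 0.2532]
tool_rot: [0.894, 0.448, 0.0, -0.0]
ft_force: [0.4, 0.3, -0.3]
grip_width: 0.0341
grasp_force: 0.0
```

Call:
{"fn": "apply_moves", "kwargs": {"commands": [[0, 0, 0, -0.118], [0, 0, 0, -0.118], [0, 0, 0, -0.118], [0, 0, 0, -0.118], [0, 0, 0, -0.118]]}}

```text
clock: 1.13
eef_pos: [0.15, -0.4769, 0.2532]
tool_rot: [0.716, 0.698, 0.0, -0.0]
ft_force: [-0.6, 0.5, 0.3]
grip_width: 0.0344
grasp_force: 0.0
```

Call:
{"fn": "apply_moves", "kwargs": {"commands": [[0, 0, 0, -0.028], [0, 0, 0, 0], [0, 0, 0, 0], [0, 0, 0, 0], [0, 0, 0, 0]]}}

```text
clock: 1.55
eef_pos: [0.15, -0.4769, 0.2533]
tool_rot: [0.708, 0.707, 0.0, -0.0]
ft_force: [0.2, 0.1, 0.3]
grip_width: 0.0342
grasp_force: 0.0
```

```bash
cat >> h.py <<'E'
from scipy.spatial.transform import Rotation as Ro
def st():
    o=bot.get_obs(); T=Ro.from_quat(o['tool_rot']).as_matrix()
    print('t%.1f'%o['clock'],'pos',o['eef_pos'].round(4),'yaw %.2f'%np.degrees(np.arctan2(T[1,0],T[0,0])),'tilt',T[:2,2].round(3),'q6 %.2f'%o['joint_pos'][5],'F',np.round(o['ft_force'],1),'w %.4f g %.1f'%(o['grip_width'],o['grasp_force'])); return o,T
def to(X,yaw=None):
    "units (20 mm) in tool axes to reach X"
    o,T=st(); d=T.T@(np.array(X)-o['eef_pos'])/.02; print('units',d.round(2))
E
python3 -c "
from h import *
to([.62,-.011,.2])"
```

```text
t1.6 pos [ 0.15   -0.4769  0.2533] yaw 89.91 tilt [-0.  0.] q6 0.31 F [0.2 0.1 0.3] w 0.0342 g 0.0
units [23.33 23.46  2.67]
```

Call:
{"fn": "apply_moves", "kwargs": {"commands": [[1, 1, 0, 0], [1, 1, 0, 0], [1, 1, 0, 0], [1, 1, 0, 0], [1, 1, 0, 0]], "claw": 0.7}}

```text
clock: 1.97
eef_pos: [0.2508, -0.3761, 0.2534]
tool_rot: [0.708, 0.706, -0.0, 0.0]
ft_force: [0.4, 0.3, -0.1]
grip_width: 0.0258
grasp_force: 0.0
```

Call:
{"fn": "apply_moves", "kwargs": {"commands": [[1, 1, 0, 0], [1, 1, 0, 0], [1, 1, 0, 0], [1, 1, 0, 0], [1, 1, 0, 0]]}}

```text
clock: 2.38
eef_pos: [0.3511, -0.2761, 0.2535]
tool_rot: [0.708, 0.707, 0.0, 0.0]
ft_force: [0.1, 0.0, 0.2]
grip_width: 0.0257
grasp_force: 0.0
```

Call:
{"fn": "apply_moves", "kwargs": {"commands": [[1, 1, 0, 0], [1, 1, 0, 0], [1, 1, 0, 0], [1, 1, 0, 0], [1, 1, 0, 0]]}}

```text
clock: 2.8
eef_pos: [0.4512, -0.1761, 0.2534]
tool_rot: [0.708, 0.707, 0.0, 0.0]
ft_force: [0.6, -0.8, -0.5]
grip_width: 0.0256
grasp_force: 0.0
```

Call:
{"fn": "apply_moves", "kwargs": {"commands": [[1, 1, 0, 0], [1, 1, 0, 0], [1, 1, 0, 0], [1, 1, 0, 0], [1, 1, 0, 0]]}}

```text
clock: 3.22
eef_pos: [0.5513, -0.0762, 0.2533]
tool_rot: [0.708, 0.707, -0.0, 0.0]
ft_force: [0.2, -1.2, 0.5]
grip_width: 0.0253
grasp_force: 0.0
```

Call:
{"fn": "apply_moves", "kwargs": {"commands": [[1, 1, 0.5, 0], [1, 1, 0.5, 0], [1, 1, 0.5, 0], [0.3, 0.4, 0.5, 0], [0, 0, 0, 0]]}}

```text
clock: 3.63
eef_pos: [0.6187, -0.0095, 0.21]
tool_rot: [0.706, 0.708, -0.001, -0.002]
ft_force: [-0.5, 0.2, -1.0]
grip_width: 0.0254
grasp_force: 0.0
```

```bash
python3 -c "
from h import *
to([.62,-.011,.2]); w=snap('wrist','w1.png')
for z in (.055,.0605): print(proj(w,[.62,-.011,z]),proj(w,[.62,.03,z]))
print(proj(w,[.6575,-.011,.073]))"
```

```text
t3.6 pos [ 0.6187 -0.0095  0.21  ] yaw 90.10 tilt [-0.004  0.   ] q6 1.55 F [-0.5  0.2 -1. ] w 0.0254 g 0.0
units [-0.07  0.07  0.5 ]
[262.14174875 184.11295334] [262.27853561 135.09046168]
[262.15390092 185.95089842] [262.29391872 136.05578818]
[309.66798708 190.48826887]
```

View pics/w1.png

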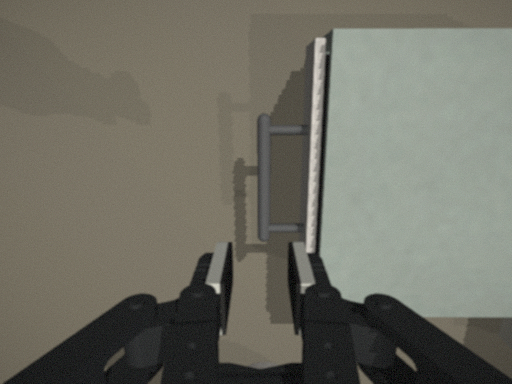

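The bar runs along column 264, rows 115 to 240, midway between the fingers. Its 14 px width puts it about 0.27 m below the camera, so z≈0.06, which fits the text. Descending to pinch it now.

Call:
{"fn": "apply_moves", "kwargs": {"commands": [[0, 0.15, 0.9, 0], [0, 0, 0.9, 0], [0, 0, 0.9, 0], [0, 0, 0.9, 0], [0, 0, 0.9, 0]]}}

```text
clock: 4.1
eef_pos: [0.6209, -0.013, 0.1238]
tool_rot: [0.708, 0.706, 0.0, 0.001]
ft_force: [-0.4, -0.6, 0.2]
grip_width: 0.0258
grasp_force: 0.0
```

Call:
{"fn": "apply_moves", "kwargs": {"commands": [[0, 0, 0.9, 0], [0, 0, 0.9, 0], [0, 0, 0.9, 0], [0, 0, 0.4, 0], [0, 0, 0, 0]]}}

```text
clock: 4.52
eef_pos: [0.6194, -0.0126, 0.0598]
tool_rot: [0.708, 0.706, -0.002, -0.001]
ft_force: [0.0, -0.5, 0.7]
grip_width: 0.0256
grasp_force: 0.0
```

Call:
{"fn": "apply_moves", "kwargs": {"commands": [[0, 0, 0, 0], [0, 0, 0, 0], [0, 0, 0, 0], [0, 0, 0, 0], [0, 0, 0, 0]], "claw": 1}}

```text
clock: 4.93
eef_pos: [0.622, -0.0121, 0.0626]
tool_rot: [0.708, 0.707, 0.0, 0.001]
ft_force: [-1.5, -3.9, 3.0]
grip_width: 0.009
grasp_force: 59.0
```

```bash
python3 -c "
from h import *
st()"
```

```text
t4.9 pos [ 0.622  -0.0121  0.0626] yaw 89.92 tilt [ 0.002 -0.001] q6 1.55 F [-1.5 -3.9  3. ] w 0.0090 g 59.0
```

Call:
{"fn": "apply_moves", "kwargs": {"commands": [[0, -0.4, 0, 0], [0, -0.7, 0, 0], [0, -0.7, 0, 0], [0, -0.7, 0, 0], [0, -0.7, 0, 0]]}}

```text
clock: 5.35
eef_pos: [0.5592, -0.0123, 0.0626]
tool_rot: [0.708, 0.707, 0.001, 0.003]
ft_force: [1.8, -3.7, -0.3]
grip_width: 0.0086
grasp_force: 59.6
```

Call:
{"fn": "apply_moves", "kwargs": {"commands": [[0, -0.7, 0, 0], [0, -0.7, 0, 0], [0, -0.7, 0, 0], [0, -0.7, 0, 0], [0, -0.7, 0, 0]]}}

```text
clock: 5.77
eef_pos: [0.4892, -0.0124, 0.0625]
tool_rot: [0.708, 0.707, 0.001, 0.003]
ft_force: [2.0, -5.4, -1.5]
grip_width: 0.0089
grasp_force: 59.6
```

Call:
{"fn": "apply_moves", "kwargs": {"commands": [[0, -0.4, 0, 0], [0, -0.2, 0, 0], [0, 0, 0, 0], [0, 0, 0, 0], [0, 0, 0, 0]]}}

```text
clock: 6.18
eef_pos: [0.478, -0.0124, 0.0626]
tool_rot: [0.708, 0.707, 0.001, 0.003]
ft_force: [2.3, -4.9, -1.4]
grip_width: 0.0085
grasp_force: 59.9
```

Call:
{"fn": "apply_moves", "kwargs": {"commands": [[0, 0, 0, 0], [0, 0, 0, 0], [0, 0, 0, 0], [0, 0, 0, 0], [0, 0, 0, 0]], "claw": 0.7}}

```text
clock: 6.6
eef_pos: [0.4755, -0.011, 0.0614]
tool_rot: [0.707, 0.707, 0.0, -0.0]
ft_force: [0.4, -0.2, 0.5]
grip_width: 0.0257
grasp_force: 0.0
```

```bash
python3 -c "
from h import *
st()"
```

```text
t6.6 pos [ 0.4755 -0.011   0.0614] yaw 89.97 tilt [0. 0.] q6 1.55 F [ 0.4 -0.2  0.5] w 0.0257 g 0.0
```

Call:
{"fn": "apply_moves", "kwargs": {"commands": [[0, 0, -1, 0], [0, 0, -1, 0], [0, 0, -1, 0], [0, 0, -1, 0], [0, 0, -1, 0]]}}

```text
clock: 7.02
eef_pos: [0.4752, -0.0111, 0.1622]
tool_rot: [0.707, 0.707, -0.0, -0.0]
ft_force: [-0.8, -0.5, 0.0]
grip_width: 0.0257
grasp_force: 0.0
```

Call:
{"fn": "apply_moves", "kwargs": {"commands": [[0, 0, -1, -0.118], [0, 0, -1, -0.118], [0, 0, -1, -0.118], [0, 0, -0.5, -0.118], [0, 0, 0, -0.118]]}}

```text
clock: 7.43
eef_pos: [0.477, -0.0111, 0.2342]
tool_rot: [0.456, 0.89, 0.001, 0.002]
ft_force: [0.7, -0.4, -0.5]
grip_width: 0.0254
grasp_force: 0.0
```

Call:
{"fn": "apply_moves", "kwargs": {"commands": [[0, 0, 0, -0.118], [0, 0, 0, -0.118], [0, 0, 0, -0.118], [0, 0, 0, -0.118], [0, 0, 0, -0.118]]}}

```text
clock: 7.85
eef_pos: [0.4753, -0.0111, 0.2313]
tool_rot: [0.164, 0.986, 0.0, -0.0]
ft_force: [-0.6, 0.0, -0.1]
grip_width: 0.0254
grasp_force: 0.0
```

Call:
{"fn": "apply_moves", "kwargs": {"commands": [[0, 0, 0, -0.118], [0, 0, 0, -0.118], [0, 0, 0, -0.084], [0, 0, 0, 0], [0, 0, 0, 0]]}}

```text
clock: 8.27
eef_pos: [0.4754, -0.0111, 0.2312]
tool_rot: [0.002, 1.0, 0.0, -0.0]
ft_force: [-0.1, -0.4, 0.7]
grip_width: 0.0256
grasp_force: 0.0
```

```bash
python3 -c "
from h import *
st(); w=snap('wrist','w2.png'); a=snap('top','top2.png')
for x in (.5565,.6185):
  for y in (.051,-.011,-.073): print(proj(w,[x,y,.04]).round(),end='')
"
```

```text
t8.3 pos [ 0.4754 -0.0111  0.2312] yaw 179.82 tilt [-0.  0.] q6 -0.02 F [-0.1 -0.4  0.7] w 0.0256 g 0.0
[321. 249.][260. 249.][199. 250.][318. 302.][260. 302.][202. 302.]
```

View pics/w2.png

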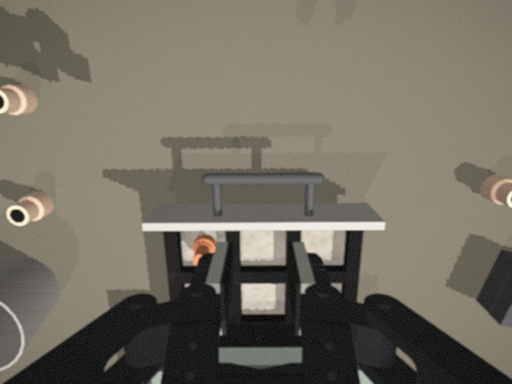

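The wrist view shows copper in well2 at (204,245), while the fingers hide the back row. I'll shift ahead for a clear view.

Call:
{"fn": "apply_moves", "kwargs": {"commands": [[-1, 0, 0, 0], [-1, 0, 0, 0], [-1, 0, 0, 0], [-1, 0, 0, 0], [-1, 0, 0, 0]]}}

```text
clock: 8.78
eef_pos: [0.5764, -0.0113, 0.2313]
tool_rot: [0.001, 1.0, 0.0, -0.0]
ft_force: [0.5, -0.3, 0.9]
grip_width: 0.026
grasp_force: 0.0
```

Call:
{"fn": "apply_moves", "kwargs": {"commands": [[-1, 0, 0, 0], [-0.5, 0, 0, 0], [0, 0, 0, 0], [0, 0, 0, 0], [0, 0, 0, 0]]}}

```text
clock: 9.2
eef_pos: [0.6047, -0.0114, 0.2311]
tool_rot: [0.001, 1.0, 0.0, -0.001]
ft_force: [0.2, -0.2, -0.4]
grip_width: 0.0253
grasp_force: 0.0
```

```bash
python3 -c "
from h import *
st(); w=snap('wrist','w3.png')
for x in (.5565,.6185):
  for y in (.051,-.011,-.073): print(proj(w,[x,y,.04]).round(),end='')
"
```

```text
t9.2 pos [ 0.6047 -0.0114  0.2311] yaw 179.91 tilt [-0.001  0.   ] q6 -0.02 F [ 0.2 -0.2 -0.4] w 0.0253 g 0.0
[329. 119.][260. 120.][191. 120.][325. 186.][260. 186.][195. 186.]
```

View pics/w3.png

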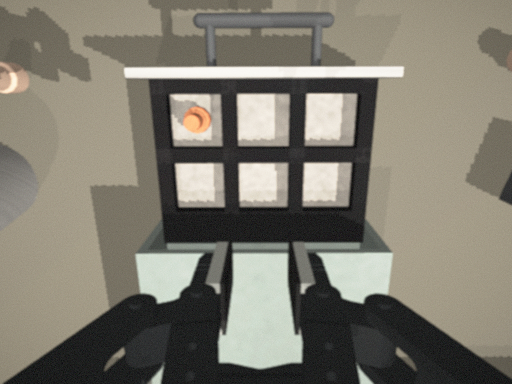

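Only one spent piece is present, in well2, with its stem top at about (193,122) and its foot centre at (200,119). The other five wells are empty. The tray centre column is 264, so its y is about -0.009.

```bash
python3 -c "
from h import *
w=snap('wrist'); im=w['image'].astype(int); m=((im[...,2]-im[...,0]>60)).astype(np.uint8); m[:, 300:]=0; m[:80]=0
n,l,s,ce=cv2.connectedComponentsWithStats(m); i=1+np.argmax(s[1:,4]); print(s[i],ce[i], plane(w,*ce[i],.045))
print(plane(w,193,122,.062),plane(w,200,119,.038))
# bright nozzles elsewhere
a=snap('top'); im=a['image'].astype(int); m=((im[...,2]-im[...,0]>60)).astype(np.uint8);k=m*0;k[150:230,220:330]=1
n,l,s,ce=cv2.connectedComponentsWithStats(m*k)
for j in range(1,n): print('top',s[j],ce[j],plane(a,*ce[j],.045), tri(a,ce[j],w,ce2) if 0 else '')
if n>1: j=1+np.argmax(s[1:,4]); 
if n>1:
  n2,l2,s2,c2=cv2.connectedComponentsWithStats(((w['image'].astype(int)[...,2]-w['image'].astype(int)[...,0]>60)&(np.arange(512)[None]<300)&(np.arange(384)[:,None]>80)).astype(np.uint8)); i=1+np.argmax(s2[1:,4]); print(tri(a,ce[j],w,c2[i]))
to([.556,-.071,.13])
"
```

```text
[183 106  28  28 590] [196.52542373 119.62881356] [ 0.5560073  -0.06714761  0.045     ]
[ 0.55635532 -0.06712218  0.062     ] [ 0.55611285 -0.06524801  0.038     ]
t9.3 pos [ 0.6048 -0.0114  0.2317] yaw 179.93 tilt [-0.  0.] q6 -0.02 F [-0.6 -0.4  0.8] w 0.0255 g 0.0
units [ 2.43 -2.98  5.08]
```

Call:
{"fn": "apply_moves", "kwargs": {"commands": [[0.8, -0.9, 0.8, 0], [0.8, -0.9, 0.8, 0], [0.8, -0.9, 0.8, 0], [0.04, -0.08, 0.8, 0], [0, 0, 0.8, 0]], "claw": 0.5}}

```text
clock: 9.77
eef_pos: [0.5552, -0.0682, 0.1514]
tool_rot: [0.002, 1.0, -0.0, 0.0]
ft_force: [0.7, 0.4, 0.0]
grip_width: 0.0422
grasp_force: 0.0
```

Call:
{"fn": "apply_moves", "kwargs": {"commands": [[0, 0, 0.8, 0], [0, 0, 0.8, 0], [0, 0, 0.8, 0], [0, 0, 0.8, 0], [0, 0, 0.5, 0]]}}

```text
clock: 10.18
eef_pos: [0.5554, -0.0669, 0.0761]
tool_rot: [0.001, 1.0, 0.0, -0.001]
ft_force: [1.0, 0.4, 0.5]
grip_width: 0.0431
grasp_force: 0.0
```

Call:
{"fn": "apply_moves", "kwargs": {"commands": [[0, 0, 0.5, 0], [0, 0, 0, 0], [0, 0, 0, 0], [0, 0, 0, 0], [0, 0, 0, 0]]}}

```text
clock: 10.6
eef_pos: [0.5575, -0.067, 0.0684]
tool_rot: [0.001, 1.0, -0.0, 0.001]
ft_force: [1.2, -1.0, -0.3]
grip_width: 0.0427
grasp_force: 0.0
```

Call:
{"fn": "apply_moves", "kwargs": {"commands": [[0, 0, 0, 0], [0, 0, 0, 0], [0, 0, 0, 0], [0, 0, 0, 0], [0, 0, 0, 0]], "claw": 1}}

```text
clock: 11.02
eef_pos: [0.5571, -0.0671, 0.0679]
tool_rot: [0.001, 1.0, -0.0, 0.001]
ft_force: [-1.0, -0.6, 3.2]
grip_width: 0.0112
grasp_force: 58.5
```

Call:
{"fn": "apply_moves", "kwargs": {"commands": [[0, 0, -0.5, 0], [0, 0, -0.8, 0], [0, 0, -0.8, 0], [0, 0, -0.8, 0], [0, 0, -0.8, 0]]}}

```text
clock: 11.43
eef_pos: [0.5563, -0.0668, 0.1423]
tool_rot: [0.0, 1.0, 0.0, -0.0]
ft_force: [0.1, 0.1, -0.1]
grip_width: 0.0114
grasp_force: 58.5
```

Call:
{"fn": "apply_moves", "kwargs": {"commands": [[0, 0, -0.8, 0], [0, 0, -0.8, 0], [0, 0, -0.8, 0], [0, 0, -0.4, 0], [0, 0, 0, 0]]}}

```text
clock: 11.85
eef_pos: [0.5579, -0.0671, 0.1998]
tool_rot: [0.0, 1.0, -0.0, 0.002]
ft_force: [-0.1, -0.4, -0.9]
grip_width: 0.0115
grasp_force: 58.5
```

```bash
python3 -c "
from h import *
to([.622,-.292,.19])"
```

```text
t11.8 pos [ 0.5579 -0.0671  0.1998] yaw 179.95 tilt [ 0.004 -0.   ] q6 -0.12 F [-0.1 -0.4 -0.9] w 0.0115 g 58.5
units [ -3.22 -11.24   0.51]
```

Call:
{"fn": "apply_moves", "kwargs": {"commands": [[-0.3, -0.95, 0, 0], [-0.3, -0.95, 0, 0], [-0.3, -0.95, 0, 0], [-0.3, -0.95, 0, 0], [-0.3, -0.95, 0, 0]]}}

```text
clock: 12.27
eef_pos: [0.5861, -0.1626, 0.1959]
tool_rot: [0.0, 1.0, 0.0, -0.001]
ft_force: [-0.3, -0.6, -1.0]
grip_width: 0.0114
grasp_force: 58.6
```

Call:
{"fn": "apply_moves", "kwargs": {"commands": [[-0.3, -0.95, 0, 0], [-0.3, -0.95, 0, 0], [-0.3, -0.95, 0, 0], [-0.3, -0.95, 0, 0], [-0.3, -0.95, 0, 0]]}}

```text
clock: 12.68
eef_pos: [0.616, -0.2577, 0.1956]
tool_rot: [0.001, 1.0, 0.001, -0.001]
ft_force: [-0.7, -0.5, -0.4]
grip_width: 0.0113
grasp_force: 58.6
```

Call:
{"fn": "apply_moves", "kwargs": {"commands": [[-0.2, -0.95, 0, 0], [0, -0.75, 0, 0], [0, 0, 0, 0], [0, 0, 0, 0], [0, 0, 0, 0]]}}

```text
clock: 13.1
eef_pos: [0.62, -0.2903, 0.1967]
tool_rot: [0.0, 1.0, 0.001, -0.001]
ft_force: [-0.0, -0.9, -1.0]
grip_width: 0.0116
grasp_force: 58.6
```

```bash
python3 -c "
from h import *
to([.622,-.292,.085]);w=snap('wrist','w4.png'); print(proj(w,[.622,-.292,.08]))"
```

```text
t13.1 pos [ 0.62   -0.2903  0.1967] yaw 179.96 tilt [-0.001  0.001] q6 -0.44 F [-0.  -0.9 -1. ] w 0.0116 g 58.6
units [-0.11 -0.09  5.58]
[257.34598413 198.91906329]
```

View pics/w4.png

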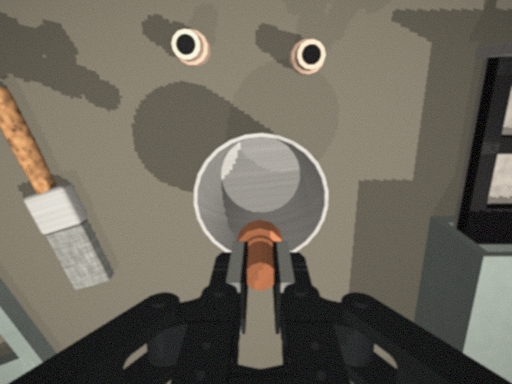

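The tin rim is centred at (261,196), close to the predicted (257,199), and the copper piece hangs in the jaws at (260,255). I'll lower and release it here.

Call:
{"fn": "apply_moves", "kwargs": {"commands": [[-0.1, 0.05, 0.9, 0], [0, 0, 0.9, 0], [0, 0, 0.9, 0], [0, 0, 0.9, 0], [0, 0, 0.9, 0]]}}

```text
clock: 13.57
eef_pos: [0.6225, -0.2886, 0.107]
tool_rot: [-0.0, 1.0, 0.0, 0.0]
ft_force: [-0.1, 0.5, -0.1]
grip_width: 0.0114
grasp_force: 58.6
```

Call:
{"fn": "apply_moves", "kwargs": {"commands": [[0, 0, 0.9, 0], [0, 0, 0.2, 0], [0, 0, 0, 0], [0, 0, 0, 0], [0, 0, 0, 0]]}}

```text
clock: 13.98
eef_pos: [0.6235, -0.2901, 0.0872]
tool_rot: [0.0, 1.0, -0.001, 0.001]
ft_force: [0.2, 0.2, -0.1]
grip_width: 0.0113
grasp_force: 58.6
```

Call:
{"fn": "apply_moves", "kwargs": {"commands": [[0, 0, 0, 0], [0, 0, 0, 0], [0, 0, 0, 0], [0, 0, 0, 0], [0, 0, 0, 0]], "claw": 0.5}}

```text
clock: 14.4
eef_pos: [0.6225, -0.2902, 0.0857]
tool_rot: [0.001, 1.0, -0.0, 0.0]
ft_force: [0.2, -0.6, 0.1]
grip_width: 0.0426
grasp_force: 0.0
```

Call:
{"fn": "apply_moves", "kwargs": {"commands": [[0, 0, -1, 0], [0, 0, -1, 0], [0, 0, -1, 0], [0, 0, -1, 0], [0, 0, -1, 0]]}}

```text
clock: 14.82
eef_pos: [0.6223, -0.29, 0.1863]
tool_rot: [0.001, 1.0, 0.0, -0.0]
ft_force: [0.7, 0.0, 0.3]
grip_width: 0.0427
grasp_force: 0.0
```

Call:
{"fn": "apply_moves", "kwargs": {"commands": [[0, 0, -0.8, 0], [0, 0, 0, 0], [0, 0, 0, 0], [0, 0, 0, 0], [0, 0, 0, 0]]}}

```text
clock: 15.23
eef_pos: [0.6216, -0.2897, 0.1992]
tool_rot: [0.001, 1.0, 0.001, -0.002]
ft_force: [0.1, 0.5, 0.7]
grip_width: 0.0429
grasp_force: 0.0
```

```bash
cat >> h.py <<'E'
def bores(c,rmin=4,rmax=22,zmax=330):
    "dark ellipses ringed by pale pink: bore centres"
    im=c['image'].astype(int); g=im.max(2); out=[]
    d=(g<70).astype(np.uint8); n,l,s,ce=cv2.connectedComponentsWithStats(d)
    P=((im[...,2]-im[...,0]>20)&(im[...,2]>120)).astype(np.uint8)
    for i in range(1,n):
        x,y,w,h,A=s[i]
        if not(2*rmin<=max(w,h)<=2*rmax and A>.6*w*h and .6<w/h<1.6): continue
        b=(l==i).astype(np.uint8); ring=cv2.dilate(b,np.ones((7,7)))-cv2.dilate(b,np.ones((3,3)))
        f=(ring*P).sum()/ring.sum()
        if f>.6: out.append((ce[i].round(1),A))
    return out
E
python3 -c "
from h import *
o,T=st(); w=snap('wrist','w5.png'); a=snap('top')
for p,A in bores(w):
  X=plane(w,*p,.038); print(p,A,X.round(4))
im=a['image'].astype(int)
for p in [(.5175,-.255),(.5103,-.3486),(.4087,-.2504),(.5016,.2336),(.4126,.3313)]: print(proj(w,[*p,.038]).round(1),end='')
m=((w['image'].astype(int)[...,2]-w['image'].astype(int)[...,0]>60)).astype(np.uint8);n,l,s,c=cv2.connectedComponentsWithStats(m)
print([(s[i].tolist()) for i in range(1,n) if s[i][4]>60])
"
```

```text
t15.2 pos [ 0.6216 -0.2897  0.1992] yaw 179.94 tilt [-0.003  0.001] q6 -0.44 F [0.1 0.5 0.7] w 0.0429 g 0.0
[185.   42.5] 239 [ 0.5127 -0.3461  0.038 ]
[309.6  52.4] 228 [ 0.5198 -0.251   0.038 ]
[304.5  49.1][181.5  39.1][ 317.4 -126.6][952.6  25.1][1176.5 -120.1][[0, 86, 51, 106, 2166], [246, 163, 25, 29, 525]]
```

The copper lies inside the tin at about (258,177). The wrist and top views agree on the nozzles near (.519,-.253) and (.511,-.347) to within 2 to 4 mm. Starting with the first one.

Call:
{"fn": "apply_moves", "kwargs": {"commands": [[1, 0.37, 0.6, 0], [1, 0.37, 0.6, 0], [1, 0.37, 0.6, 0], [1, 0.37, 0.6, 0], [1, 0.37, 0.6, 0]]}}

```text
clock: 15.75
eef_pos: [0.5209, -0.2522, 0.1399]
tool_rot: [0.0, 1.0, 0.0, -0.001]
ft_force: [0.2, -0.1, -0.0]
grip_width: 0.043
grasp_force: 0.0
```

Call:
{"fn": "apply_moves", "kwargs": {"commands": [[0.13, 0, 0.95, 0], [0, 0, 0.95, 0], [0, 0, 0.95, 0], [0, 0, 0.95, 0], [0, 0, 0.95, 0]]}}

```text
clock: 16.17
eef_pos: [0.5193, -0.2527, 0.0449]
tool_rot: [0.001, 1.0, 0.0, -0.0]
ft_force: [0.5, 0.3, 0.4]
grip_width: 0.0424
grasp_force: 0.0
```

Call:
{"fn": "apply_moves", "kwargs": {"commands": [[0, 0, 0.1, 0], [0, 0, 0, 0], [0, 0, 0, 0], [0, 0, 0, 0], [0, 0, 0, 0]]}}

```text
clock: 16.58
eef_pos: [0.5209, -0.2534, 0.0457]
tool_rot: [0.0, 1.0, -0.001, 0.001]
ft_force: [-0.4, -0.2, 0.1]
grip_width: 0.0426
grasp_force: 0.0
```

```bash
python3 -c "
from h import *
to([.519,-.253,.042]); w=snap('wrist','w6.png')"
```

```text
t16.6 pos [ 0.5209 -0.2534  0.0457] yaw 179.94 tilt [ 0.002 -0.001] q6 -0.45 F [-0.4 -0.2  0.1] w 0.0426 g 0.0
units [0.09 0.02 0.19]
```

View pics/w6.png

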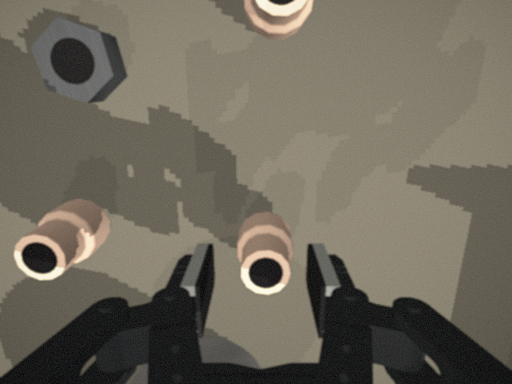

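Nozzle A's bore at (265,270) sits between the pads. Close and lift.

Call:
{"fn": "apply_moves", "kwargs": {"commands": [[0, 0, 0.15, 0], [0, 0, 0, 0], [0, 0, 0, 0], [0, 0, 0, 0], [0, 0, 0, 0]]}}

```text
clock: 17.05
eef_pos: [0.5199, -0.2529, 0.0414]
tool_rot: [0.0, 1.0, -0.0, 0.0]
ft_force: [0.8, -0.0, -0.0]
grip_width: 0.0427
grasp_force: 0.0
```

Call:
{"fn": "apply_moves", "kwargs": {"commands": [[0, 0, 0, 0], [0, 0, 0, 0], [0, 0, 0, 0], [0, 0, 0, 0], [0, 0, 0, 0]], "claw": 1}}

```text
clock: 17.47
eef_pos: [0.5201, -0.253, 0.0416]
tool_rot: [0.0, 1.0, -0.0, 0.0]
ft_force: [0.6, 0.5, 1.8]
grip_width: 0.0197
grasp_force: 58.7
```

```bash
python3 -c "
from h import *
st()"
```

```text
t17.5 pos [ 0.5201 -0.253   0.0416] yaw 179.94 tilt [ 0.001 -0.   ] q6 -0.45 F [0.6 0.5 1.8] w 0.0197 g 58.7
```

Call:
{"fn": "apply_moves", "kwargs": {"commands": [[0, 0, -0.8, 0], [0, 0, -1, 0], [0, 0, -1, 0], [0, 0, -1, 0], [0, 0, -1, 0]]}}

```text
clock: 17.88
eef_pos: [0.5194, -0.2527, 0.1378]
tool_rot: [0.001, 1.0, 0.0, -0.001]
ft_force: [0.1, -0.7, -0.6]
grip_width: 0.0197
grasp_force: 58.7
```

Call:
{"fn": "apply_moves", "kwargs": {"commands": [[-0.5, 0.9, -1, 0], [-0.5, 0.9, -0.2, 0], [-0.5, 0.9, 0, 0], [-0.5, 0.9, 0, 0], [-0.5, 0.9, 0, 0]]}}

```text
clock: 18.3
eef_pos: [0.5701, -0.1622, 0.1613]
tool_rot: [0.001, 1.0, 0.0, -0.0]
ft_force: [-0.1, -0.4, -0.9]
grip_width: 0.0196
grasp_force: 58.7
```

Call:
{"fn": "apply_moves", "kwargs": {"commands": [[-0.5, 0.9, 0, 0], [-0.5, 0.9, 0, 0], [-0.5, 0.9, 0, 0], [-0.5, 0.9, 0, 0], [-0.4, 0.9, 0, 0]]}}

```text
clock: 18.72
eef_pos: [0.6184, -0.072, 0.1608]
tool_rot: [0.0, 1.0, 0.0, -0.0]
ft_force: [0.9, -0.0, -0.5]
grip_width: 0.0196
grasp_force: 58.7
```

```bash
python3 -c "
from h import *
to([.6185,-.071,.068])"
```

```text
t18.7 pos [ 0.6184 -0.072   0.1608] yaw 179.95 tilt [-0.001  0.   ] q6 -0.12 F [ 0.9 -0.  -0.5] w 0.0196 g 58.7
units [-0.01  0.05  4.64]
```

Call:
{"fn": "apply_moves", "kwargs": {"commands": [[0, 0.05, 0.9, 0], [0, 0, 0.9, 0], [0, 0, 0.9, 0], [0, 0, 0.9, 0], [0, 0, 0.5, 0]]}}

```text
clock: 19.13
eef_pos: [0.6164, -0.0717, 0.0765]
tool_rot: [0.0, 1.0, 0.0, -0.002]
ft_force: [1.3, 0.2, -0.5]
grip_width: 0.0198
grasp_force: 58.7
```

Call:
{"fn": "apply_moves", "kwargs": {"commands": [[0, 0, 0.5, 0], [0, 0, 0, 0], [0, 0, 0, 0], [0, 0, 0, 0], [0, 0, 0, 0]]}}

```text
clock: 19.55
eef_pos: [0.6183, -0.0721, 0.0697]
tool_rot: [0.001, 1.0, -0.0, 0.0]
ft_force: [-0.3, 0.3, 0.2]
grip_width: 0.0199
grasp_force: 59.4
```

Call:
{"fn": "apply_moves", "kwargs": {"commands": [[0, 0, 0, 0], [0, 0, 0, 0], [0, 0, 0, 0], [0, 0, 0, 0], [0, 0, 0, 0]], "claw": 0.55}}

```text
clock: 19.97
eef_pos: [0.6181, -0.072, 0.0694]
tool_rot: [0.0, 1.0, 0.0, 0.0]
ft_force: [-0.6, -0.1, 0.0]
grip_width: 0.0385
grasp_force: 0.0
```

Call:
{"fn": "apply_moves", "kwargs": {"commands": [[0, 0, -0.5, 0], [0, 0, -1, 0], [0, 0, -1, 0], [0, 0, -1, 0], [0, 0, -1, 0]]}}

```text
clock: 20.38
eef_pos: [0.618, -0.072, 0.1611]
tool_rot: [0.0, 1.0, -0.0, 0.0]
ft_force: [-0.0, -0.1, -1.0]
grip_width: 0.0382
grasp_force: 0.0
```

Call:
{"fn": "apply_moves", "kwargs": {"commands": [[0.5, -0.95, -0.5, 0], [0.5, -0.95, -0.5, 0], [0.5, -0.95, 0, 0], [0.5, -0.95, 0, 0], [0.5, -0.95, 0, 0]]}}

```text
clock: 20.8
eef_pos: [0.5678, -0.1678, 0.1807]
tool_rot: [0.0, 1.0, -0.0, 0.001]
ft_force: [0.2, -0.7, 0.2]
grip_width: 0.0383
grasp_force: 0.0
```

Call:
{"fn": "apply_moves", "kwargs": {"commands": [[0.5, -0.95, 0, 0], [0.5, -0.95, 0, 0], [0.5, -0.95, 0, 0], [0.5, -0.95, 0, 0], [0, -0.95, 0, 0]]}}

```text
clock: 21.22
eef_pos: [0.5261, -0.2628, 0.1804]
tool_rot: [0.001, 1.0, -0.0, -0.0]
ft_force: [0.8, -0.3, 0.4]
grip_width: 0.0383
grasp_force: 0.0
```

```bash
python3 -c "
from h import *
o,T=st(); w=snap('wrist','w7.png')
for p,A in bores(w): print(p,A,plane(w,*p,.038).round(4))
to([.5115,-.3475,.042])
a=snap('top'); cv2.imwrite('pics/top3.png',cv2.resize(a['image'][145:275,130:410],None,fx=2.8,fy=2.8,interpolation=cv2.INTER_CUBIC))
"
```

```text
t21.2 pos [ 0.5261 -0.2628  0.1804] yaw 179.90 tilt [-0.001 -0.   ] q6 -0.46 F [ 0.8 -0.3  0.4] w 0.0383 g 0.0
[283.2  27.7] 290 [ 0.4103 -0.2461  0.038 ]
[154.4 170. ] 188 [ 0.5125 -0.3462  0.038 ]
[494.4 303.2] 157 [ 0.6368 -0.0513  0.038 ]
t21.3 pos [ 0.527  -0.2665  0.1804] yaw 179.72 tilt [ 0.001 -0.003] q6 -0.46 F [ 2.  -2.1 -0.8] w 0.0387 g 0.0
units [ 0.76 -4.03  6.93]
```

View pics/top3.png

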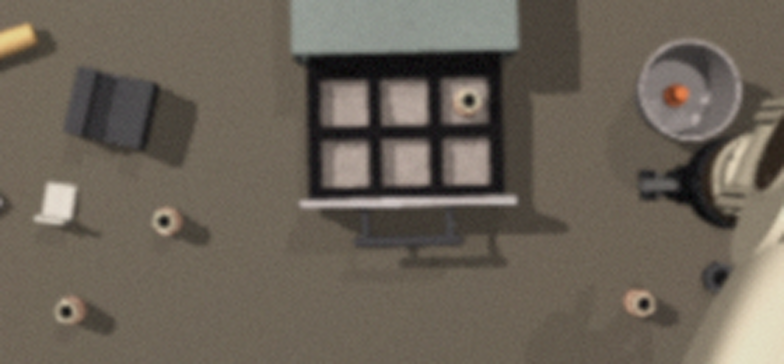

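The top crop shows the nozzle standing in well5 at (469,100), the copper in the tin at (676,95), and the other nozzles unmoved. B was measured from two wrist places and agrees within 1 mm at bore height 0.038.

Call:
{"fn": "apply_moves", "kwargs": {"commands": [[0.15, -0.8, 0.5, 0], [0.15, -0.8, 0.5, 0], [0.15, -0.8, 0.5, 0], [0.15, -0.8, 0.5, 0], [0.15, -0.8, 0.5, 0]], "claw": 0.5}}

```text
clock: 21.73
eef_pos: [0.5131, -0.342, 0.1295]
tool_rot: [-0.0, 1.0, -0.0, 0.0]
ft_force: [1.2, -0.5, -0.3]
grip_width: 0.0426
grasp_force: 0.0
```

Call:
{"fn": "apply_moves", "kwargs": {"commands": [[0, 0, 0.9, 0], [0, 0, 0.9, 0], [0, 0, 0.9, 0], [0, 0, 0.9, 0], [0, 0, 0.7, 0]]}}

```text
clock: 22.15
eef_pos: [0.5125, -0.3414, 0.0419]
tool_rot: [0.0, 1.0, 0.0, -0.0]
ft_force: [0.3, 0.4, -0.5]
grip_width: 0.0428
grasp_force: 0.0
```

Call:
{"fn": "apply_moves", "kwargs": {"commands": [[0, 0, 0.1, 0], [0, 0, 0, 0], [0, 0, 0, 0], [0, 0, 0, 0], [0, 0, 0, 0]]}}

```text
clock: 22.57
eef_pos: [0.5137, -0.3424, 0.0428]
tool_rot: [0.0, 1.0, -0.001, 0.001]
ft_force: [0.2, 0.3, -0.5]
grip_width: 0.0428
grasp_force: 0.0
```

```bash
python3 -c "
from h import *
to([.512,-.347,.042]); w=snap('wrist'); print(bores(w,rmax=30))"
```

```text
t22.6 pos [ 0.5137 -0.3424  0.0428] yaw 179.95 tilt [ 0.002 -0.001] q6 -0.59 F [ 0.2  0.3 -0.5] w 0.0428 g 0.0
units [ 0.08 -0.23  0.04]
[(array([250.4, 276.2]), np.int32(734))]
```

Call:
{"fn": "apply_moves", "kwargs": {"commands": [[0.05, -0.2, 0, 0], [0, 0, 0.05, 0], [0, 0, 0, 0], [0, 0, 0, 0], [0, 0, 0, 0]]}}

```text
clock: 23.03
eef_pos: [0.5117, -0.3459, 0.0403]
tool_rot: [0.001, 1.0, 0.0, -0.0]
ft_force: [0.7, -0.4, -0.9]
grip_width: 0.0426
grasp_force: 0.0
```

Call:
{"fn": "apply_moves", "kwargs": {"commands": [[0, 0, 0, 0], [0, 0, 0, 0], [0, 0, 0, 0], [0, 0, 0, 0], [0, 0, 0, 0]], "claw": 1}}

```text
clock: 23.45
eef_pos: [0.512, -0.346, 0.0405]
tool_rot: [0.0, 1.0, -0.0, 0.0]
ft_force: [0.1, 0.6, 1.6]
grip_width: 0.02
grasp_force: 58.8
```

Call:
{"fn": "apply_moves", "kwargs": {"commands": [[0, 0, -0.8, 0], [0, 0, -1, 0], [0, 0, -1, 0], [0, 0, -1, 0], [0, 0, -1, 0]]}}

```text
clock: 23.87
eef_pos: [0.5114, -0.3457, 0.1368]
tool_rot: [0.001, 1.0, 0.0, -0.0]
ft_force: [-0.0, -0.5, -0.2]
grip_width: 0.02
grasp_force: 58.7
```

Call:
{"fn": "apply_moves", "kwargs": {"commands": [[-0.15, 0.95, -1, 0], [-0.15, 0.95, -0.2, 0], [-0.15, 0.95, 0, 0], [-0.15, 0.95, 0, 0], [-0.15, 0.95, 0, 0]]}}

```text
clock: 24.28
eef_pos: [0.5268, -0.25, 0.1603]
tool_rot: [0.001, 1.0, 0.0, -0.0]
ft_force: [0.6, 0.3, 0.1]
grip_width: 0.0197
grasp_force: 58.7
```

Call:
{"fn": "apply_moves", "kwargs": {"commands": [[-0.15, 0.95, 0, 0], [-0.15, 0.95, 0, 0], [-0.15, 0.95, 0, 0], [-0.15, 0.95, 0, 0], [-0.15, 0.95, 0, 0]]}}

```text
clock: 24.7
eef_pos: [0.5418, -0.1549, 0.16]
tool_rot: [0.001, 1.0, 0.0, -0.0]
ft_force: [0.0, -1.5, -0.6]
grip_width: 0.0198
grasp_force: 58.7
```

Call:
{"fn": "apply_moves", "kwargs": {"commands": [[-0.15, 0.85, 0, 0], [-0.15, 0.85, 0, 0], [-0.15, 0.85, 0, 0], [-0.15, 0.85, 0, 0], [-0.1, 0.8, 0, 0]]}}

```text
clock: 25.12
eef_pos: [0.556, -0.0709, 0.16]
tool_rot: [0.0, 1.0, 0.0, -0.0]
ft_force: [0.4, -0.3, -1.0]
grip_width: 0.02
grasp_force: 58.7
```

```bash
python3 -c "
from h import *
to([.5565,-.071,.069])"
```

```text
t25.1 pos [ 0.556  -0.0709  0.16  ] yaw 179.96 tilt [-0.  0.] q6 -0.13 F [ 0.4 -0.3 -1. ] w 0.0200 g 58.7
units [-0.03 -0.    4.55]
```

Call:
{"fn": "apply_moves", "kwargs": {"commands": [[0, 0, 0.9, 0], [0, 0, 0.9, 0], [0, 0, 0.9, 0], [0, 0, 0.9, 0], [0, 0, 0.6, 0]]}}

```text
clock: 25.53
eef_pos: [0.5548, -0.0717, 0.0743]
tool_rot: [0.0, 1.0, 0.0, -0.001]
ft_force: [-0.3, 0.9, -0.6]
grip_width: 0.0197
grasp_force: 58.8
```

Call:
{"fn": "apply_moves", "kwargs": {"commands": [[0, 0, 0.4, 0], [0, 0, 0, 0], [0, 0, 0, 0], [0, 0, 0, 0], [0, 0, 0, 0]]}}

```text
clock: 25.95
eef_pos: [0.5563, -0.072, 0.0686]
tool_rot: [0.001, 1.0, -0.0, 0.0]
ft_force: [0.7, 0.5, -0.4]
grip_width: 0.02
grasp_force: 59.3
```

Call:
{"fn": "apply_moves", "kwargs": {"commands": [[0, 0, 0, 0], [0, 0, 0, 0], [0, 0, 0, 0], [0, 0, 0, 0], [0, 0, 0, 0]], "claw": 0.55}}

```text
clock: 26.37
eef_pos: [0.5561, -0.072, 0.0684]
tool_rot: [0.001, 1.0, 0.0, 0.0]
ft_force: [-0.2, 0.1, 0.0]
grip_width: 0.0383
grasp_force: 0.0
```

Call:
{"fn": "apply_moves", "kwargs": {"commands": [[0, 0, -0.5, 0], [0, 0, -1, 0], [0, 0, -1, 0], [0, 0, -1, 0], [0, 0, -1, 0]]}}

```text
clock: 26.78
eef_pos: [0.556, -0.0719, 0.16]
tool_rot: [0.0, 1.0, -0.0, 0.0]
ft_force: [-0.2, -0.3, -0.4]
grip_width: 0.0384
grasp_force: 0.0
```

Call:
{"fn": "apply_moves", "kwargs": {"commands": [[0.8, -0.98, 0, 0], [0.8, -0.98, 0, 0], [0.8, -0.98, 0, 0], [0.8, -0.98, 0, 0], [0.8, -0.98, 0, 0]]}}

```text
clock: 27.2
eef_pos: [0.4753, -0.1706, 0.1593]
tool_rot: [0.0, 1.0, -0.0, 0.0]
ft_force: [-0.2, 0.1, -0.4]
grip_width: 0.0385
grasp_force: 0.0
```

Call:
{"fn": "apply_moves", "kwargs": {"commands": [[0.8, -0.98, 0, 0], [0.8, -0.98, 0, 0], [0.8, -0.98, 0, 0], [0.8, -0.98, 0, 0], [0, 0, 0, 0]], "claw": 0.5}}

```text
clock: 27.62
eef_pos: [0.4095, -0.2508, 0.1592]
tool_rot: [0.003, 1.0, -0.001, -0.0]
ft_force: [0.1, 1.4, 0.1]
grip_width: 0.0425
grasp_force: 0.0
```

```bash
python3 -c "
from h import *
o,T=st(); w=snap('wrist','w8.png')
for p,A in bores(w,rmax=30): print(p,A,plane(w,*p,.038).round(4))
to([.4095,-.248,.042]);a=snap('top','top4.png')
print([(p,plane(a,*p,.064).round(3)) for p,A in bores(a,rmin=1,rmax=5)])
"
```

```text
t27.6 pos [ 0.4095 -0.2508  0.1592] yaw 179.67 tilt [-0.001 -0.002] q6 -0.54 F [0.1 1.4 0.1] w 0.0425 g 0.0
[266.2 195.2] 214 [ 0.4102 -0.2463  0.038 ]
t27.7 pos [ 0.4108 -0.2496  0.1592] yaw 179.73 tilt [ 0.001 -0.   ] q6 -0.54 F [0.1 0.7 0.2] w 0.0426 g 0.0
units [0.07 0.08 5.86]
[(array([297.2, 180.2]), array([ 0.618, -0.075,  0.064])), (array([297.5, 202. ]), array([ 0.556, -0.075,  0.064])), (array([188. , 223.5]), array([0.502, 0.233, 0.064])), (array([153.1, 255.9]), array([0.413, 0.332, 0.064]))]
```

Call:
{"fn": "apply_moves", "kwargs": {"commands": [[0, 0.08, 0.95, 0], [0, 0, 0.95, 0], [0, 0, 0.95, 0], [0, 0, 0.95, 0], [0, 0, 0.95, 0]]}}

```text
clock: 28.13
eef_pos: [0.413, -0.2458, 0.063]
tool_rot: [-0.0, 1.0, -0.0, 0.001]
ft_force: [-0.1, 0.2, 0.1]
grip_width: 0.0427
grasp_force: 0.0
```

Call:
{"fn": "apply_moves", "kwargs": {"commands": [[0, 0, 0.95, 0], [0, 0, 0.15, 0], [0, 0, 0, 0], [0, 0, 0, 0], [0, 0, 0, 0]]}}

```text
clock: 28.55
eef_pos: [0.4131, -0.2469, 0.0426]
tool_rot: [0.0, 1.0, -0.001, 0.001]
ft_force: [-0.1, 0.6, 0.1]
grip_width: 0.0429
grasp_force: 0.0
```

Call:
{"fn": "apply_moves", "kwargs": {"commands": [[0, 0, 0, 0], [0, 0, 0, 0], [0, 0, 0, 0], [0, 0, 0, 0], [0, 0, 0, 0]], "claw": 1}}

```text
clock: 28.97
eef_pos: [0.4128, -0.2471, 0.0427]
tool_rot: [0.001, 1.0, -0.001, 0.001]
ft_force: [-0.7, 1.1, 6.4]
grip_width: 0.0198
grasp_force: 58.5
```

Call:
{"fn": "apply_moves", "kwargs": {"commands": [[0, 0, -0.8, 0], [0, 0, -1, 0], [0, 0, -1, 0], [0, 0, -1, 0], [0, 0, -1, 0]]}}

```text
clock: 29.38
eef_pos: [0.4117, -0.2466, 0.1385]
tool_rot: [0.001, 1.0, -0.0, 0.0]
ft_force: [0.4, -0.1, -1.0]
grip_width: 0.0195
grasp_force: 58.6
```

Call:
{"fn": "apply_moves", "kwargs": {"commands": [[-0.8, 0.9, -1, 0], [-0.8, 0.9, -0.3, 0], [-0.8, 0.9, 0, 0], [-0.8, 0.9, 0, 0], [-0.8, 0.9, 0, 0]]}}

```text
clock: 29.8
eef_pos: [0.4927, -0.156, 0.164]
tool_rot: [0.001, 1.0, -0.0, 0.001]
ft_force: [0.5, 0.2, 0.1]
grip_width: 0.0195
grasp_force: 58.7
```

Call:
{"fn": "apply_moves", "kwargs": {"commands": [[-0.8, 0.9, 0, 0], [-0.8, 0.9, 0, 0], [-0.8, 0.9, 0, 0], [-0.8, 0.9, 0, 0], [-0.8, 0.9, 0, 0]]}}

```text
clock: 30.22
eef_pos: [0.5726, -0.0659, 0.1635]
tool_rot: [0.001, 1.0, -0.0, 0.0]
ft_force: [-0.9, 0.4, 1.2]
grip_width: 0.0196
grasp_force: 58.7
```

Call:
{"fn": "apply_moves", "kwargs": {"commands": [[-0.8, 0.9, 0, 0], [-0.8, 0.9, 0, 0], [-0.8, 0.9, 0, 0], [0, 0.2, 0, 0], [0, 0, 0, 0]]}}

```text
clock: 30.63
eef_pos: [0.6204, -0.0074, 0.163]
tool_rot: [-0.001, 1.0, 0.0, -0.0]
ft_force: [-0.2, 0.1, -0.5]
grip_width: 0.0196
grasp_force: 58.7
```

```bash
python3 -c "
from h import *
to([.6185,-.009,.069])"
```

```text
t30.6 pos [ 0.6204 -0.0074  0.163 ] yaw -179.92 tilt [-0.  0.] q6 -0.01 F [-0.2  0.1 -0.5] w 0.0196 g 58.7
units [ 0.09 -0.08  4.7 ]
```

Call:
{"fn": "apply_moves", "kwargs": {"commands": [[0.1, -0.1, 0.9, 0], [0, 0, 0.9, 0], [0, 0, 0.9, 0], [0, 0, 0.9, 0], [0, 0, 0.6, 0]]}}

```text
clock: 31.05
eef_pos: [0.6162, -0.012, 0.0776]
tool_rot: [0.001, 1.0, -0.0, -0.002]
ft_force: [-0.5, 0.0, -0.5]
grip_width: 0.0198
grasp_force: 58.7
```

Call:
{"fn": "apply_moves", "kwargs": {"commands": [[0, 0, 0.5, 0], [0, 0, 0, 0], [0, 0, 0, 0], [0, 0, 0, 0], [0, 0, 0, 0]]}}

```text
clock: 31.47
eef_pos: [0.6185, -0.0111, 0.0702]
tool_rot: [0.001, 1.0, -0.0, 0.001]
ft_force: [-0.9, 0.1, 0.4]
grip_width: 0.0195
grasp_force: 62.5
```

Call:
{"fn": "apply_moves", "kwargs": {"commands": [[0, 0, 0, 0], [0, 0, 0, 0], [0, 0, 0, 0], [0, 0, 0, 0], [0, 0, 0, 0]], "claw": 0.55}}

```text
clock: 31.88
eef_pos: [0.6182, -0.0108, 0.0694]
tool_rot: [0.0, 1.0, 0.0, 0.0]
ft_force: [-0.3, 0.7, -0.1]
grip_width: 0.0386
grasp_force: 0.0
```

Call:
{"fn": "apply_moves", "kwargs": {"commands": [[0, 0, -0.5, 0], [0, 0, -1, 0], [0, 0, -1, 0], [0, 0, -1, 0], [0, 0, -1, 0]]}}

```text
clock: 32.3
eef_pos: [0.6181, -0.0108, 0.161]
tool_rot: [0.0, 1.0, -0.0, 0.0]
ft_force: [-0.2, 0.7, -0.2]
grip_width: 0.0387
grasp_force: 0.0
```

Call:
{"fn": "apply_moves", "kwargs": {"commands": [[0.45, 0.94, -0.3, 0], [0.45, 0.94, 0, 0], [0.45, 0.94, 0, 0], [0.45, 0.94, 0, 0], [0.45, 0.94, 0, 0]]}}

```text
clock: 32.72
eef_pos: [0.5729, 0.084, 0.1664]
tool_rot: [0.001, 1.0, 0.0, 0.001]
ft_force: [-1.2, -0.6, -0.2]
grip_width: 0.0382
grasp_force: 0.0
```

Call:
{"fn": "apply_moves", "kwargs": {"commands": [[0.45, 0.94, 0, 0], [0.45, 0.94, 0, 0], [0.45, 0.94, 0, 0], [0.45, 0.94, 0, 0], [0.45, 0.94, 0, 0]], "claw": 0.5}}

```text
clock: 33.13
eef_pos: [0.5279, 0.1782, 0.1663]
tool_rot: [0.001, 1.0, 0.0, 0.0]
ft_force: [0.1, 0.9, 0.0]
grip_width: 0.0428
grasp_force: 0.0
```

Call:
{"fn": "apply_moves", "kwargs": {"commands": [[0.45, 0.94, 0, 0], [0.45, 0.94, 0, 0], [0.45, 0.94, 0, 0], [0, 0, 0, 0], [0, 0, 0, 0]]}}

```text
clock: 33.55
eef_pos: [0.5011, 0.2346, 0.1661]
tool_rot: [-0.001, 1.0, 0.0, 0.0]
ft_force: [0.5, -0.7, 0.8]
grip_width: 0.0426
grasp_force: 0.0
```

```bash
python3 -c "
from h import *
o,T=st(); w=snap('wrist','w9.png')
for p,A in bores(w,rmax=30): print(p,A,plane(w,*p,.038).round(4))
to([.502,.2345,.042]);a=snap('top','top5.png')
print([(p,plane(a,*p,.064).round(3)) for p,A in bores(a,rmin=1,rmax=5)])
"
```

```text
t33.5 pos [0.5011 0.2346 0.1661] yaw -179.93 tilt [0.001 0.   ] q6 0.44 F [ 0.5 -0.7  0.8] w 0.0426 g 0.0
[414.3  67.7] 298 [0.4124 0.3404 0.038 ]
[266.4 193.2] 200 [0.5026 0.2396 0.038 ]
t33.6 pos [0.5015 0.2339 0.1659] yaw 180.00 tilt [ 0.001 -0.   ] q6 0.44 F [0.4 0.2 0.2] w 0.0425 g 0.0
units [-0.02  0.03  6.2 ]
[(array([297.1, 179.9]), array([ 0.618, -0.075,  0.064])), (array([275.3, 182. ]), array([ 0.614, -0.014,  0.064])), (array([297.5, 202. ]), array([ 0.556, -0.075,  0.064]))]
```

Call:
{"fn": "apply_moves", "kwargs": {"commands": [[0, 0.12, 0.95, 0], [0, 0, 0.95, 0], [0, 0, 0.95, 0], [0, 0, 0.95, 0], [0, 0, 0.95, 0]]}}

```text
clock: 34.07
eef_pos: [0.5021, 0.2349, 0.0698]
tool_rot: [0.001, 1.0, -0.0, 0.0]
ft_force: [0.5, 0.2, -0.2]
grip_width: 0.0432
grasp_force: 0.0
```

Call:
{"fn": "apply_moves", "kwargs": {"commands": [[0, 0, 0.95, 0], [0, 0, 0.5, 0], [0, 0, 0, 0], [0, 0, 0, 0], [0, 0, 0, 0]]}}

```text
clock: 34.48
eef_pos: [0.5024, 0.2361, 0.0424]
tool_rot: [0.001, 1.0, 0.0, 0.001]
ft_force: [0.3, 0.3, -0.4]
grip_width: 0.0427
grasp_force: 0.0
```

Call:
{"fn": "apply_moves", "kwargs": {"commands": [[0, 0, 0, 0], [0, 0, 0, 0], [0, 0, 0, 0], [0, 0, 0, 0], [0, 0, 0, 0]], "claw": 1}}

```text
clock: 34.9
eef_pos: [0.5025, 0.2366, 0.0429]
tool_rot: [0.0, 1.0, 0.001, 0.002]
ft_force: [-1.2, -0.6, 6.9]
grip_width: 0.0196
grasp_force: 58.7
```

Call:
{"fn": "apply_moves", "kwargs": {"commands": [[0, 0, -0.8, 0], [0, 0, -1, 0], [0, 0, -1, 0], [0, 0, -1, 0], [0, 0, -1, 0]]}}

```text
clock: 35.32
eef_pos: [0.501, 0.2361, 0.1382]
tool_rot: [0.0, 1.0, -0.0, -0.0]
ft_force: [0.2, 0.5, -0.1]
grip_width: 0.0195
grasp_force: 58.6
```

Call:
{"fn": "apply_moves", "kwargs": {"commands": [[-0.2, -0.95, -1, 0], [-0.2, -0.95, -0.3, 0], [-0.2, -0.95, 0, 0], [-0.2, -0.95, 0, 0], [-0.2, -0.95, 0, 0]]}}

```text
clock: 35.73
eef_pos: [0.5212, 0.1404, 0.1637]
tool_rot: [0.0, 1.0, 0.0, 0.0]
ft_force: [0.6, -0.8, -0.0]
grip_width: 0.0195
grasp_force: 58.7
```

Call:
{"fn": "apply_moves", "kwargs": {"commands": [[-0.2, -0.95, 0, 0], [-0.2, -0.95, 0, 0], [-0.2, -0.95, 0, 0], [-0.2, -0.95, 0, 0], [-0.2, -0.95, 0, 0]]}}

```text
clock: 36.15
eef_pos: [0.541, 0.0452, 0.1633]
tool_rot: [0.0, 1.0, -0.0, -0.0]
ft_force: [0.0, -0.7, 0.0]
grip_width: 0.0194
grasp_force: 58.7
```

Call:
{"fn": "apply_moves", "kwargs": {"commands": [[-0.2, -0.95, 0, 0], [-0.2, -0.95, 0, 0], [-0.3, -0.45, 0, 0], [0, 0, 0, 0], [0, 0, 0, 0]]}}

```text
clock: 36.57
eef_pos: [0.5552, -0.0008, 0.1632]
tool_rot: [0.001, 1.0, 0.0, -0.0]
ft_force: [0.2, 0.1, -0.7]
grip_width: 0.02
grasp_force: 58.7
```

```bash
python3 -c "
from h import *
to([.5565,-.010,.069])"
```

```text
t36.6 pos [ 0.5552 -0.0008  0.1632] yaw 179.90 tilt [-0.     0.001] q6 -0.00 F [ 0.2  0.1 -0.7] w 0.0200 g 58.7
units [-0.07 -0.46  4.71]
```

Call:
{"fn": "apply_moves", "kwargs": {"commands": [[-0.05, -0.45, 0, 0], [0, 0, 0.9, 0], [0, 0, 0.9, 0], [0, 0, 0.9, 0], [0, 0, 0.9, 0]]}}

```text
clock: 36.98
eef_pos: [0.556, -0.0092, 0.0907]
tool_rot: [-0.0, 1.0, 0.0, 0.0]
ft_force: [0.3, -0.0, -0.1]
grip_width: 0.0195
grasp_force: 58.7
```

Call:
{"fn": "apply_moves", "kwargs": {"commands": [[0, 0, 0.6, 0], [0, 0, 0.5, 0], [0, 0, 0, 0], [0, 0, 0, 0], [0, 0, 0, 0]]}}

```text
clock: 37.4
eef_pos: [0.5564, -0.0096, 0.0697]
tool_rot: [0.0, 1.0, 0.0, 0.0]
ft_force: [-0.3, 0.8, 0.4]
grip_width: 0.0196
grasp_force: 62.6
```

Call:
{"fn": "apply_moves", "kwargs": {"commands": [[0, 0, 0, 0], [0, 0, 0, 0], [0, 0, 0, 0], [0, 0, 0, 0], [0, 0, 0, 0]], "claw": 0.55}}

```text
clock: 37.82
eef_pos: [0.5562, -0.01, 0.0695]
tool_rot: [0.0, 1.0, 0.0, 0.0]
ft_force: [-0.4, 0.6, 1.1]
grip_width: 0.0382
grasp_force: 0.0
```

Call:
{"fn": "apply_moves", "kwargs": {"commands": [[0, 0, -0.5, 0], [0, 0, -1, 0], [0, 0, -1, 0], [0, 0, -1, 0], [0, 0, -1, 0]]}}

```text
clock: 38.23
eef_pos: [0.556, -0.01, 0.161]
tool_rot: [0.001, 1.0, 0.0, 0.0]
ft_force: [0.7, -0.1, -0.4]
grip_width: 0.0384
grasp_force: 0.0
```

Call:
{"fn": "apply_moves", "kwargs": {"commands": [[0.38, 0.91, -0.3, 0], [0.38, 0.91, 0, 0], [0.38, 0.91, 0, 0], [0.38, 0.91, 0, 0], [0.38, 0.91, 0, 0]]}}

```text
clock: 38.65
eef_pos: [0.5179, 0.0818, 0.1663]
tool_rot: [0.001, 1.0, 0.0, 0.001]
ft_force: [0.4, 0.1, -0.4]
grip_width: 0.0386
grasp_force: 0.0
```

Call:
{"fn": "apply_moves", "kwargs": {"commands": [[0.38, 0.91, 0, 0], [0.38, 0.91, 0, 0], [0.38, 0.91, 0, 0], [0.38, 0.91, 0, 0], [0.38, 0.91, 0, 0]], "claw": 0.5}}

```text
clock: 39.07
eef_pos: [0.48, 0.173, 0.1662]
tool_rot: [0.001, 1.0, 0.0, 0.0]
ft_force: [0.5, -0.5, -0.2]
grip_width: 0.0423
grasp_force: 0.0
```

Call:
{"fn": "apply_moves", "kwargs": {"commands": [[0.38, 0.91, 0, 0], [0.38, 0.91, 0, 0], [0.38, 0.91, 0, 0], [0.38, 0.91, 0, 0], [0.38, 0.91, 0, 0]]}}

```text
clock: 39.48
eef_pos: [0.4421, 0.2641, 0.1662]
tool_rot: [0.001, 1.0, 0.0, 0.0]
ft_force: [0.1, -0.1, -0.5]
grip_width: 0.0432
grasp_force: 0.0
```

Call:
{"fn": "apply_moves", "kwargs": {"commands": [[0.38, 0.91, 0, 0], [0.38, 0.91, 0, 0], [0.38, 0.91, 0, 0], [0.38, 0.91, 0, 0], [0, 0, 0, 0]]}}

```text
clock: 39.9
eef_pos: [0.4111, 0.3389, 0.1662]
tool_rot: [-0.001, 1.0, 0.001, 0.0]
ft_force: [1.3, -0.4, 0.4]
grip_width: 0.0424
grasp_force: 0.0
```

```bash
python3 -c "
from h import *
o,T=st(); w=snap('wrist','w10.png')
for p,A in bores(w,rmax=30): print(p,A,plane(w,*p,.038).round(4))
to([.4125,.336,.042]);a=snap('top','top6.png')
print([(p,plane(a,*p,.064).round(3)) for p,A in bores(a,rmin=1,rmax=5)])
"
```

```text
t39.9 pos [0.4111 0.3389 0.1662] yaw -179.84 tilt [0.001 0.002] q6 0.69 F [ 1.3 -0.4  0.4] w 0.0424 g 0.0
[261.4 192.8] 203 [0.4123 0.3404 0.038 ]
t40.0 pos [0.4115 0.3374 0.166 ] yaw -179.89 tilt [0.001 0.001] q6 0.68 F [ 0.8 -0.6 -0. ] w 0.0423 g 0.0
units [-0.04 -0.08  6.2 ]
[(array([297.1, 179.9]), array([ 0.618, -0.075,  0.064])), (array([275. , 181.5]), array([ 0.615, -0.013,  0.064])), (array([297.5, 202. ]), array([ 0.556, -0.075,  0.064])), (array([275.2, 202.6]), array([ 0.556, -0.012,  0.064]))]
```

Call:
{"fn": "apply_moves", "kwargs": {"commands": [[0, 0, 0.95, 0], [0, 0, 0.95, 0], [0, 0, 0.95, 0], [0, 0, 0.95, 0], [0, 0, 0.95, 0]]}}

```text
clock: 40.42
eef_pos: [0.4127, 0.3349, 0.07]
tool_rot: [0.001, 1.0, -0.0, 0.0]
ft_force: [0.2, -0.4, 0.3]
grip_width: 0.0426
grasp_force: 0.0
```

Call:
{"fn": "apply_moves", "kwargs": {"commands": [[0, 0, 0.95, 0], [0, 0, 0.5, 0], [0, 0, 0, 0], [0, 0, 0, 0], [0, 0, 0, 0]]}}

```text
clock: 40.83
eef_pos: [0.413, 0.3362, 0.0425]
tool_rot: [0.001, 1.0, 0.001, 0.001]
ft_force: [-0.0, 0.3, -0.1]
grip_width: 0.0428
grasp_force: 0.0
```

Call:
{"fn": "apply_moves", "kwargs": {"commands": [[0, 0, 0, 0], [0, 0, 0, 0], [0, 0, 0, 0], [0, 0, 0, 0], [0, 0, 0, 0]], "claw": 1}}

```text
clock: 41.25
eef_pos: [0.413, 0.3367, 0.0429]
tool_rot: [0.0, 1.0, 0.001, 0.001]
ft_force: [0.2, -0.4, 6.6]
grip_width: 0.0197
grasp_force: 58.6
```

Call:
{"fn": "apply_moves", "kwargs": {"commands": [[0, 0, -0.8, 0], [0, 0, -1, 0], [0, 0, -1, 0], [0, 0, -1, 0], [0, 0, -1, 0]]}}

```text
clock: 41.67
eef_pos: [0.4118, 0.3359, 0.1384]
tool_rot: [0.0, 1.0, -0.0, -0.0]
ft_force: [0.9, -0.4, -0.4]
grip_width: 0.0194
grasp_force: 58.6
```

Call:
{"fn": "apply_moves", "kwargs": {"commands": [[-0.48, -0.95, -1, 0], [-0.48, -0.95, -0.3, 0], [-0.48, -0.95, 0, 0], [-0.48, -0.95, 0, 0], [-0.48, -0.95, 0, 0]]}}

```text
clock: 42.08
eef_pos: [0.4603, 0.2402, 0.1639]
tool_rot: [0.0, 1.0, 0.0, 0.0]
ft_force: [-0.1, 0.6, -1.1]
grip_width: 0.0197
grasp_force: 58.7
```

Call:
{"fn": "apply_moves", "kwargs": {"commands": [[-0.48, -0.95, 0, 0], [-0.48, -0.95, 0, 0], [-0.48, -0.95, 0, 0], [-0.48, -0.95, 0, 0], [-0.48, -0.95, 0, 0]]}}

```text
clock: 42.5
eef_pos: [0.5081, 0.1449, 0.1635]
tool_rot: [0.0, 1.0, 0.0, 0.0]
ft_force: [0.6, 0.5, -0.5]
grip_width: 0.0195
grasp_force: 58.7
```

Call:
{"fn": "apply_moves", "kwargs": {"commands": [[-0.48, -0.95, 0, 0], [-0.48, -0.95, 0, 0], [-0.48, -0.95, 0, 0], [-0.48, -0.95, 0, 0], [-0.48, -0.95, 0, 0]]}}

```text
clock: 42.92
eef_pos: [0.556, 0.0499, 0.1634]
tool_rot: [0.0, 1.0, 0.0, -0.0]
ft_force: [0.5, 0.4, -0.5]
grip_width: 0.0193
grasp_force: 58.7
```

```bash
python3 -c "
from h import *
to([.5565,.052,.069])"
```

```text
t42.9 pos [0.556  0.0499 0.1634] yaw 179.95 tilt [-0.  0.] q6 0.09 F [ 0.5  0.4 -0.5] w 0.0193 g 58.7
units [-0.03  0.1   4.72]
```

Call:
{"fn": "apply_moves", "kwargs": {"commands": [[0, 0.1, 0.9, 0], [0, 0, 0.9, 0], [0, 0, 0.9, 0], [0, 0, 0.9, 0], [0, 0, 0.6, 0]]}}

```text
clock: 43.33
eef_pos: [0.5547, 0.0527, 0.0776]
tool_rot: [0.001, 1.0, -0.0, -0.001]
ft_force: [-0.0, 0.1, -0.2]
grip_width: 0.0198
grasp_force: 58.7
```

Call:
{"fn": "apply_moves", "kwargs": {"commands": [[0, 0, 0.5, 0], [0, 0, 0, 0], [0, 0, 0, 0], [0, 0, 0, 0], [0, 0, 0, 0]]}}

```text
clock: 43.75
eef_pos: [0.5562, 0.053, 0.0699]
tool_rot: [0.0, 1.0, 0.0, 0.001]
ft_force: [0.6, 0.2, -0.5]
grip_width: 0.0196
grasp_force: 62.6
```

Call:
{"fn": "apply_moves", "kwargs": {"commands": [[0, 0, 0, 0], [0, 0, 0, 0], [0, 0, 0, 0], [0, 0, 0, 0], [0, 0, 0, 0]], "claw": 0.55}}

```text
clock: 44.17
eef_pos: [0.5558, 0.0528, 0.0694]
tool_rot: [0.001, 1.0, -0.0, 0.0]
ft_force: [-0.6, 0.0, 0.5]
grip_width: 0.0384
grasp_force: 0.0
```

Call:
{"fn": "apply_moves", "kwargs": {"commands": [[0, 0, -0.5, 0], [0, 0, -1, 0], [0, 0, -1, 0], [0, 0, -1, 0], [0, 0, -1, 0]]}}

```text
clock: 44.58
eef_pos: [0.5557, 0.0528, 0.161]
tool_rot: [0.001, 1.0, 0.0, 0.0]
ft_force: [0.9, 0.2, -0.1]
grip_width: 0.0385
grasp_force: 0.0
```

Call:
{"fn": "apply_moves", "kwargs": {"commands": [[0.9, -0.35, -0.3, 0], [0.9, -0.35, 0, 0], [0.9, -0.35, 0, 0], [0.9, -0.35, 0, 0], [0.9, -0.35, 0, 0]]}}

```text
clock: 45.0
eef_pos: [0.465, 0.0177, 0.1662]
tool_rot: [0.0, 1.0, 0.0, 0.001]
ft_force: [0.0, -0.7, 0.8]
grip_width: 0.0383
grasp_force: 0.0
```

Call:
{"fn": "apply_moves", "kwargs": {"commands": [[0.9, -0.35, 0, 0], [0.9, -0.35, 0, 0], [0.9, -0.35, 0, 0], [0.9, -0.35, 0, 0], [0, 0, 0, 0]], "claw": 1}}

```text
clock: 45.42
eef_pos: [0.3902, -0.0107, 0.1657]
tool_rot: [0.001, 1.0, -0.0, -0.001]
ft_force: [-1.2, 0.2, -0.7]
grip_width: -0.0004
grasp_force: 0.0
```

```bash
python3 -c "
from h import *
st();a=snap('top')
print([(p,plane(a,*p,.064).round(3)) for p,A in bores(a,rmin=1,rmax=5)])
cv2.imwrite('pics/top7.png',cv2.resize(a['image'][145:305,110:410],None,fx=2.6,fy=2.6,interpolation=cv2.INTER_CUBIC)); snap('scene','scene7.png')
"
```

```text
t45.4 pos [ 0.3902 -0.0107  0.1657] yaw 179.87 tilt [-0.003 -0.   ] q6 -0.02 F [-1.2  0.2 -0.7] w -0.0004 g 0.0
[(array([297. , 179.7]), array([ 0.619, -0.075,  0.064])), (array([275. , 181.5]), array([ 0.615, -0.013,  0.064])), (array([275. , 202.3]), array([ 0.557, -0.012,  0.064])), (array([297.5, 202. ]), array([ 0.556, -0.075,  0.064])), (array([253. , 203.5]), array([0.554, 0.05 , 0.064]))]
```

View pics/top7.png

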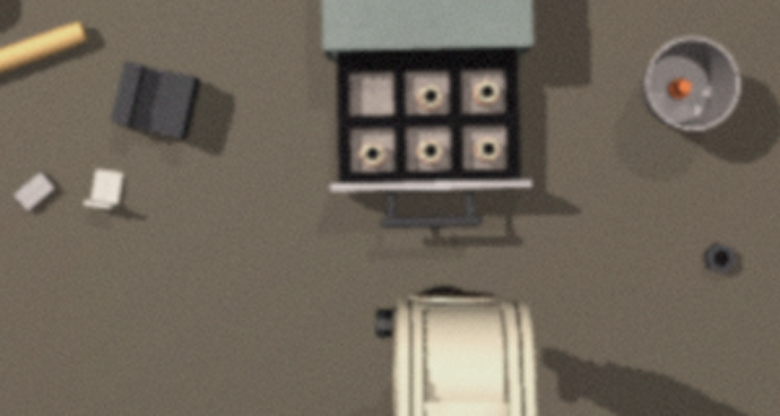

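View pics/scene7.png

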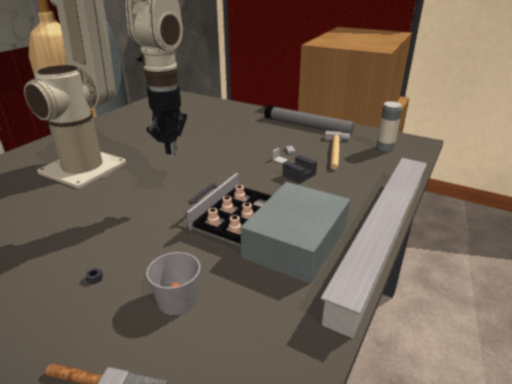

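All five nozzles stand in wells 0, 1, 2, 4 and 5, at crop pixels (372,152), (430,149), (488,148), (430,95) and (487,91). Well3 is empty, the copper is in the tin at (682,88), and the bench has no nozzles left. I'll push the drawer shut with the closed fingers on the bar.

Call:
{"fn": "apply_moves", "kwargs": {"commands": [[0, 0, 0.9, 0], [0, 0, 0.9, 0], [0, 0, 0.9, 0], [0, 0, 0.9, 0], [0, 0, 0.9, 0]]}}

```text
clock: 45.93
eef_pos: [0.3956, -0.0097, 0.075]
tool_rot: [0.0, 1.0, 0.0, 0.001]
ft_force: [0.4, -0.6, 0.7]
grip_width: -0.0
grasp_force: 0.0
```

Call:
{"fn": "apply_moves", "kwargs": {"commands": [[-0.6, 0, 0.9, 0], [-0.8, 0, 0, 0], [-0.8, 0, 0, 0], [-0.6, 0, 0, 0], [-0.3, 0, 0, 0]]}}

```text
clock: 46.35
eef_pos: [0.4592, -0.0097, 0.0575]
tool_rot: [0.0, 1.0, 0.0, 0.002]
ft_force: [-0.5, -0.1, 0.8]
grip_width: -0.0001
grasp_force: 0.0
```

Call:
{"fn": "apply_moves", "kwargs": {"commands": [[-0.3, 0, 0, 0], [-0.3, 0, 0, 0], [-0.4, 0, 0, 0], [-0.5, 0, 0, 0], [-0.5, 0, 0, 0]]}}

```text
clock: 46.77
eef_pos: [0.4952, -0.0098, 0.057]
tool_rot: [0.0, 1.0, 0.0, -0.001]
ft_force: [-2.4, 1.2, 0.1]
grip_width: 0.0001
grasp_force: 1.0
```

Call:
{"fn": "apply_moves", "kwargs": {"commands": [[-0.5, 0, 0, 0], [-0.5, 0, 0, 0], [-0.5, 0, 0, 0], [-0.5, 0, 0, 0], [-0.5, 0, 0, 0]]}}

```text
clock: 47.18
eef_pos: [0.5454, -0.0097, 0.057]
tool_rot: [0.0, 1.0, 0.0, -0.001]
ft_force: [-1.8, 1.7, -0.6]
grip_width: 0.0003
grasp_force: 1.0
```

Call:
{"fn": "apply_moves", "kwargs": {"commands": [[-0.5, 0, 0, 0], [-0.5, 0, 0, 0], [-0.5, 0, 0, 0], [-0.4, 0, 0, 0], [-0.4, 0, 0, 0]]}}

```text
clock: 47.6
eef_pos: [0.5918, -0.0098, 0.0571]
tool_rot: [0.0, 1.0, 0.0, -0.001]
ft_force: [-2.7, 1.4, -0.2]
grip_width: -0.0
grasp_force: 1.0
```

```bash
python3 -c "
from h import *
to([.6065,-.01,.058])"
```

```text
t47.6 pos [ 0.5918 -0.0098  0.0571] yaw 179.96 tilt [-0.001  0.001] q6 -0.02 F [-2.7  1.4 -0.2] w -0.0000 g 1.0
units [-0.74 -0.01 -0.05]
```

Now small steps, watching the force.

Call:
{"fn": "apply_moves", "kwargs": {"commands": [[-0.2, 0, 0, 0], [-0.15, 0, 0, 0], [-0.1, 0, 0, 0], [-0.05, 0, 0, 0], [0, 0, 0, 0]]}}

```text
clock: 48.02
eef_pos: [0.6018, -0.0103, 0.0573]
tool_rot: [0.001, 1.0, -0.0, 0.0]
ft_force: [-0.6, -0.0, -0.6]
grip_width: -0.0
grasp_force: 0.2
```

Call:
{"fn": "apply_moves", "kwargs": {"commands": [[-0.05, 0, 0, 0], [-0.05, 0, 0, 0], [0, 0, 0, 0], [0, 0, 0, 0], [0, 0, 0, 0]]}}

```text
clock: 48.43
eef_pos: [0.6037, -0.0103, 0.0573]
tool_rot: [0.001, 1.0, -0.0, 0.0]
ft_force: [-1.4, 0.5, -1.1]
grip_width: -0.0001
grasp_force: 0.6
```

Call:
{"fn": "apply_moves", "kwargs": {"commands": [[-0.05, 0, 0, 0], [-0.05, 0, 0, 0], [0, 0, 0, 0], [0, 0, 0, 0], [0, 0, 0, 0]]}}

```text
clock: 48.85
eef_pos: [0.6059, -0.0103, 0.0573]
tool_rot: [0.001, 1.0, -0.0, 0.0]
ft_force: [-0.9, -0.0, -1.0]
grip_width: -0.0003
grasp_force: 0.3
```

Call:
{"fn": "apply_moves", "kwargs": {"commands": [[-0.05, 0, 0, 0], [-0.05, 0, 0, 0], [0, 0, 0, 0], [0, 0, 0, 0], [0, 0, 0, 0]]}}

```text
clock: 49.27
eef_pos: [0.6068, -0.0103, 0.0572]
tool_rot: [0.001, 1.0, -0.0, -0.001]
ft_force: [-5.2, 0.5, 2.9]
grip_width: 0.0002
grasp_force: 2.6
```

Call:
{"fn": "apply_moves", "kwargs": {"commands": [[-0.05, 0, 0, 0], [-0.05, 0, 0, 0], [0, 0, 0, 0], [0, 0, 0, 0], [0, 0, 0, 0]]}}

```text
clock: 49.68
eef_pos: [0.6069, -0.0103, 0.0572]
tool_rot: [0.001, 1.0, -0.0, -0.003]
ft_force: [-10.0, -0.4, 6.6]
grip_width: -0.0006
grasp_force: 4.9
```

The position has stopped at 0.6069 and the force is rising (5 to 10 N), so the drawer is against its end. Backing off and checking.

Call:
{"fn": "apply_moves", "kwargs": {"commands": [[0.3, 0, 0, 0], [0.8, 0, 0, 0], [1, 0, 0, 0], [1, 0, 0, 0], [1, 0, 0, 0]]}}

```text
clock: 50.1
eef_pos: [0.5284, -0.01, 0.0577]
tool_rot: [0.0, 1.0, 0.0, 0.002]
ft_force: [0.5, 0.8, 0.9]
grip_width: -0.0003
grasp_force: 0.0
```

Call:
{"fn": "apply_moves", "kwargs": {"commands": [[1, 0, -1, 0], [1, 0, -1, 0], [1, 0, -1, 0], [1, 0, -1, 0], [1, 0, -1, 0]]}}

```text
clock: 50.52
eef_pos: [0.428, -0.0099, 0.1586]
tool_rot: [0.0, 1.0, 0.0, 0.002]
ft_force: [-0.5, 0.1, 0.8]
grip_width: 0.0003
grasp_force: 0.0
```

Call:
{"fn": "apply_moves", "kwargs": {"commands": [[0, 0, 0, 0], [0, 0, 0, 0], [0, 0, 0, 0], [0, 0, 0, 0], [0, 0, 0, 0]]}}

```text
clock: 50.93
eef_pos: [0.4281, -0.01, 0.1564]
tool_rot: [0.0, 1.0, 0.0, -0.0]
ft_force: [0.0, -0.7, 1.3]
grip_width: -0.0002
grasp_force: 0.0
```

```bash
python3 -c "
from h import *
st();a=snap('top');b=cv2.imread('pics/top1.png')
c=lambda i:i[90:275,105:405]
cv2.imwrite('pics/cmp.png',cv2.resize(np.vstack([c(b)[:100],c(a['image'])]),None,fx=2,fy=2,interpolation=cv2.INTER_CUBIC))
"
```

```text
t50.9 pos [ 0.4281 -0.01    0.1564] yaw 179.95 tilt [-0.001  0.   ] q6 -0.02 F [ 0.  -0.7  1.3] w -0.0002 g 0.0
```

View pics/cmp.png

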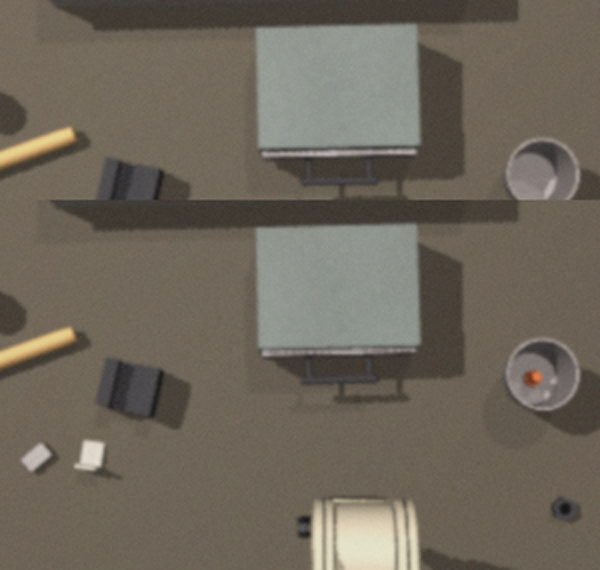

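The panel row is 151 now against 153 at the start, and the bar row 179 against 181, so the drawer is fully shut. The copper is in the tin and the other bench items have not moved. Handing in.

```bash
python3 -c "
from h import *
print(bot.job_done())"
```

```text
the job is handed in; nothing more can be done
None
```

I handed the job in: the one spent copper piece is in the scrap tin, all five nozzles found stand one to a compartment, the drawer is fully shut, and the other bench items are where they were.

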